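# Fetch the ring mandrel from behind the flux pots

## Task

The ring mandrel lies at the bottom of the sloped bench tray, hemmed in by the two lidded pots. Stand both pots on the cork board first, then lay the mandrel in the V cradle, and after that put the pots back, the white one first, then the clay one: set each down gently on the tray in its own lane where it stood before and slide it straight down the slope until it rests against the back stop. Leave the tools lying about alone.

Things in the scene. Friction and masses are not known exactly. Their poses are not given: they have to be found in the camera images.
- tray: Wooden tray, green floor, 210 x 226 mm, sloping 0.21 rad down its +x. Origin on the bench under its middle, frame level. Floor: z = 0.045 - 0.213 x (m). Rims 14 mm high at y +-105 mm. Back stop: lip 16 high, 12 thick, inner face at x = 83 mm, notch |y| < 28 mm for a finger. White line y = 0 parts the lanes; pots at y about +-42, origin at x 21 mm; home against the stop: x 52 mm. Pots stay where set.
- white_pot: White ceramic pot, black knob and band. Origin: centre of underside; z: its upright axis. 64 mm diameter, 34 high, coned to a flat lid 40 mm high; on it a fixed round grip knob, 24 mm diameter, from 40 to 68 mm high. 0.3 kg. Starts in either lane of the tray, standing square on its slope (leaning 0.21 rad).
- clay_pot: Reddish clay pot, brass knob and band. Origin: centre of underside; z: its upright axis. 64 mm diameter, 34 high, coned to a flat lid 40 mm high; on it a fixed round grip knob, 24 mm diameter, from 40 to 68 mm high. 0.3 kg. Starts in the other lane of the tray, standing square on its slope.
- mandrel: Round steel bar, 26 mm diameter, with a red handle end (24 mm diameter, from x 62 to 95 mm), 190 mm long, 0.6 kg. Origin on its axis, midway; x along it to the red end (it may roll about x). Starts lying along the tray's y against the back stop, axis 13 mm over the floor, the pots 6 mm from it.
- board: Fixed cork board on the bench, 190 (x) x 110 (y) x 12 mm, side area for the pots. Origin: centre of its underside, z up; top at 12 mm. Both pots stand on it side by side along its x.
- cradle: Fixed light wooden V cradle: base 140 (x) x 80 (y) x 12 mm, two 90-degree V rests 16 mm thick at x = +-50 mm, arm tops 66 mm high and 45 mm apart. Origin: centre of its underside, z up. The mandrel lies along its x, either way round, its middle over the cradle's, axis 60 mm above the origin.
- hammer: Bystander, loose, leave it where it is. Small hammer 220 mm long.
- screwdriver: Bystander, loose, leave it where it is. Screwdriver with a blue handle, 180 mm long.
- bench_block: Bystander, loose, leave it where it is. Dark steel bench block 60 x 60 x 25 mm.

How it is judged:
On the way, in this order (a step that is already met when the one before it is completed fails the run):
1. both pots stand upright and released on the cork board, the mandrel not yet taken (x of white_pot in the frame of board between -0.085 and 0.085 m and y of white_pot in the frame of board between -0.05 and 0.05 m and z of white_pot in the frame of board between 0.006 and 0.018 m and angle between each of white_pot, clay_pot's own z axis and vertical below 0.1 rad and linear speed of each of white_pot, clay_pot below 0.03 m/s and contact force between each of white_pot, clay_pot and the fingers below 0.3 N and x of clay_pot in the frame of board between -0.085 and 0.085 m and y of clay_pot in the frame of board between -0.05 and 0.05 m and z of clay_pot in the frame of board between 0.006 and 0.018 m and distance of mandrel from where it was at the start of the episode below 0.02 m), for 0.2 s.
2. the mandrel lies released in the V cradle, the pots still on the board (x of mandrel in the frame of cradle between -0.018 and 0.018 m and y of mandrel in the frame of cradle between -0.006 and 0.006 m and z of mandrel in the frame of cradle between 0.054 and 0.066 m and angle between the x axis of mandrel and the x axis of cradle, either way round below 0.1 rad and linear speed of each of mandrel, white_pot, clay_pot below 0.03 m/s and contact force between each of mandrel, white_pot, clay_pot and the fingers below 0.3 N and x of white_pot in the frame of board between -0.085 and 0.085 m and y of white_pot in the frame of board between -0.05 and 0.05 m and z of white_pot in the frame of board between 0.006 and 0.018 m and angle between each of white_pot, clay_pot's own z axis and vertical below 0.1 rad and x of clay_pot in the frame of board between -0.085 and 0.085 m and y of clay_pot in the frame of board between -0.05 and 0.05 m and z of clay_pot in the frame of board between 0.006 and 0.018 m), for 0.2 s.
3. the white pot is set down on the tray at least 15 mm short of the stop, the clay pot still on the board (x of white_pot in the frame of tray between -0.09 and 0.036 m and y of white_pot in the frame of tray between -0.085 and 0.085 m and contact force between white_pot and tray above 0.3 N and x of clay_pot in the frame of board between -0.085 and 0.085 m and y of clay_pot in the frame of board between -0.05 and 0.05 m and z of clay_pot in the frame of board between 0.006 and 0.018 m and angle between clay_pot's own z axis and vertical below 0.1 rad and linear speed of clay_pot below 0.03 m/s and contact force between clay_pot and the fingers below 0.3 N), for 0.06 s.
4. the white pot rests released against the stop in its own lane, the clay pot still on the board (x of white_pot in the frame of tray between 0.044 and 0.06 m and y of white_pot in the frame of tray between -0.085 and 0.085 m and z of white_pot in the frame of tray between 0.026 and 0.042 m and angle between white_pot's own z axis and vertical below 0.3 rad and distance of white_pot from where it was at the start of the episode below 0.04 m and linear speed of each of white_pot, clay_pot below 0.03 m/s and contact force between each of white_pot, clay_pot and the fingers below 0.3 N and x of clay_pot in the frame of board between -0.085 and 0.085 m and y of clay_pot in the frame of board between -0.05 and 0.05 m and z of clay_pot in the frame of board between 0.006 and 0.018 m and angle between clay_pot's own z axis and vertical below 0.1 rad), for 0.2 s.
5. the clay pot is set down on the tray at least 15 mm short of the stop (x of clay_pot in the frame of tray between -0.09 and 0.036 m and y of clay_pot in the frame of tray between -0.085 and 0.085 m and contact force between clay_pot and tray above 0.3 N), for 0.06 s.
At the end, for the whole second after the job is handed in: Both pots stand on the tray within 8 mm of the back stop, each in its starting lane (about 20 mm sideways); the mandrel lies in both V rests within 18 mm of the middle lengthwise, 6 mm sideways and in height, 0.1 rad; all released and at rest (x of white_pot in the frame of tray between 0.044 and 0.06 m and y of white_pot in the frame of tray between -0.085 and 0.085 m and z of white_pot in the frame of tray between 0.026 and 0.042 m and angle between each of white_pot, clay_pot's own z axis and vertical below 0.3 rad and distance of each of white_pot, clay_pot from where it was at the start of the episode below 0.04 m and linear speed of each of white_pot, clay_pot, mandrel below 0.03 m/s and contact force between each of white_pot, clay_pot, mandrel and the fingers below 0.3 N and x of clay_pot in the frame of tray between 0.044 and 0.06 m and y of clay_pot in the frame of tray between -0.085 and 0.085 m and z of clay_pot in the frame of tray between 0.026 and 0.042 m and x of mandrel in the frame of cradle between -0.018 and 0.018 m and y of mandrel in the frame of cradle between -0.006 and 0.006 m and z of mandrel in the frame of cradle between 0.054 and 0.066 m and angle between the x axis of mandrel and the x axis of cradle, either way round below 0.1 rad); the robot touches nothing.
It fails at once if a bystander tool is moved more than 30 mm (distance of any of hammer, screwdriver, bench_block from where it was at the start of the episode above 0.03 m).
It fails at once if a pot is tipped over (angle between any of white_pot, clay_pot's own z axis and vertical above 0.7 rad).
It fails at once if a pot is slammed down or dropped (more than 60 N) (contact force between any of white_pot, clay_pot and tray above 60 N or contact force between any of white_pot, clay_pot and board above 60 N).
It also fails if it takes over 144 s, if anything falls off the work surface, if the arm or the gripper's body presses on something with over 40 N, if the wrist force passes 120 N, or if a joint passes its speed limit or range.

## Robot

A 7-joint arm with a two-finger parallel gripper is mounted at the origin on the work surface. World frame = base frame: x ahead of the robot, y to its left, z up, the work surface at z = 0. Lengths are in m, angles in rad, forces in N, time in s.
With the tool pointing down it reaches from about 0.4 to 0.75 m from the base axis. Payload 19.5 kg.
Tool frame: the origin (TCP) lies on the centre line of the jaws, within the pads' length; the fingertips stand 14 mm ahead of it and the grasp point (between the pads) lies 5 mm behind it; z points along the fingers, x is the direction in which the jaws open and shut, and the axes are right-handed (so a half turn about z gives the same grasp; the last joint's range is limited). The gripper opens to 85 mm and grips with 20 to 120 N. Pads are 22 mm wide; open, the fingers measure 114 mm over their backs; the gripper's body (76 mm by 85 mm) begins 54 mm behind the grasp point. The pads swing forward as they close: fully open they stand 13 mm farther back than shut.
Start: joints at [-0.042, 0.707, -0.028, 1.485, 0.022, 0.951, -0.075], TCP at [0.575, 0, 0.209] pointing down, gripper open.
Joint ranges: [-2.71, 2.71], [-0.32, 2.16], [-1.57, 1.52], [0, 2.45], [-1.46, 4.6], [0, 2.02], [-2.83, 2.83]. Speed limits (rad/s): [1.89, 1.89, 2.57, 2.57, 3.01, 3.01, 3.01].

## Interface

Orientations are given as a unit quaternion [w, x, y, z].
In Python, from plant import bot, cams, job_done, nets gives the robot as it stands.
- The arm moves only by the tool step_arm, never from a script. Its argument "deltas" is a list of rows, each an object of numbers: "x", "y", "z": the shift along the tool's x, y, z in cm; "wx", "wy", "wz": the turn, a rotation vector about the tool's x, y, z in rad; "gripper": the opening, from -1 (shut) to 1 (fully open). A call has exactly 10 rows; each row is the pose to reach, as a shift and turn from the pose measured when the call began, along the tool's axes at that moment; what a row does not reach only later rows make up. A row lasts 1/8 s, in which the tool goes at most 62.5 mm and 10.7 degrees, less where a joint would pass 70% of its speed; a pose out of reach is approached as far as the arm can. A call with a gripper value outside its range is refused whole. The fingers move at their own pace and stop on an object; "newtons" is the grip in N (left out, the last holds). Time passes only in rows, so rows that repeat a pose let the fingers close, or fill a call up. It gives the time, the measured TCP pose, the force and the opening at its end, in the units of the state.
- bot.sense(): the state, without advancing time (a new reading comes with each control period).
- cams.camera(name): name is "scene" or "side" or "wrist"; returns a dict with "img" (400x640x3 uint8, red, green, blue), "vfov" (degrees; the focal length in pixels is half the picture's height over the tangent of half this angle, whatever the lens; pixels are square), "cx", "cy" (the principal point, pixels), "extrinsics" (4x4, takes a point from world to camera coordinates). Camera axes: x right, y up, looking along -z (the intrinsics and any distortion apply to the point x, -y, -z); pixel columns grow to the right and rows downward; lengths in m; the calibration is good to about 2 mm. A picture is of the moment at which its call begins. There is no depth.
- job_done(): hands the job in, once; it reports no verdict.
Trained networks look in a picture, given as the dict that the camera call returned (one of the last four; its "shot" number tells which), for a name from the list of things; names that differ only in an ending like _2 or _b are one class to them, and where a whole thing is asked for, a point or a joint stands for the part that bears it (a point fixed in the world has none). Each returns a list of dicts, best first, with "confidence" (0 to 1); they miss things now and then, are a little off and sometimes report something else, mostly with a low value. They report only what shows in the picture. A call takes as long as a camera call.
- nets.boxes_of(picture, query): "pixel" ([column, row] in pixels, amid what is visible of it).
- nets.cut_out(picture, query): "mask" (400x640 bool, what is visible of it) and "pixel" ([column, row] in pixels, amid what is visible of it).
- nets.pinpoint(picture, query): "pixel" ([column, row] in pixels: a listed point, or the origin of a listed thing).
The state is a dict: "time": time; "q": joint angles; "joint_vel": joint speeds; "joint_torque": joint torques, N m; "tcp_pos": TCP position; "tool_rot": TCP orientation; "contact_force": force on the tool from outside, world axes, zero at the start; "torque": the same for the moment, N m; "gripper_width": finger opening in m.
Only numpy, scipy, OpenCV 4.12 (cv2) and the standard library are available. Lean on these libraries where they do the work, as an engineer would, in place of code of your own. Each camera call takes 0.05 s, during which the arm holds its last target.

## Working session

There is one attempt and no reset: what is moved stays moved. The work goes in short steps, Python scripts to look and compute and a tool call to move; the robot and the scene stay as the last step left them, time stands still between calls to the robot, and variables do not carry over. Pictures are saved under pics/ and viewed, and the job is handed in when it is done.

Besides the shell and the picture viewer there is one more tool, called after "Request:" as a command line: name --argument value ..., lists and objects as JSON in quotes. step_arm: Moves the arm, as the interface text tells. Its arguments: {"type":"object","properties":{"deltas":{"type":"array","items":{"type":"object","properties":{"x":{"type":"number"},"y":{"type":"number"},"z":{"type":"number"},"wx":{"type":"number"},"wy":{"type":"number"},"wz":{"type":"number"},"gripper":{"type":"number"}}}},"newtons":{"type":"number"}},"required":["deltas"]}

```bash
ls; mkdir -p pics; python3 - <<'E'
from plant import bot,cams,nets
import cv2,numpy as np
print(bot.sense())
for n in ["scene","side","wrist"]:
    p=cams.camera(n); print(n,p["vfov"],p["cx"],p["cy"],p["extrinsics"].tolist(),[k for k in p])
    cv2.imwrite(f"pics/{n}0.png",p["img"][:,:,::-1])
    for q in ["tray","white_pot","clay_pot","mandrel","board","cradle","hammer","screwdriver","bench_block"]:
        print(q,[(np.round(d["pixel"]).tolist(),round(d["confidence"],2)) for d in nets.pinpoint(p,q)[:2]])
E
```

```text
pics
{'time': 0.0, 'q': array([-0.04168268,  0.70707463, -0.02761914,  1.48495646,  0.02200037,
        0.95091551, -0.07550712]), 'joint_vel': array([ 5.96845131e-04,  3.84596276e-04,  5.86033721e-04, -3.57980607e-04,
       -1.06495513e-03,  1.33885727e-05, -4.93480506e-04]), 'joint_torque': array([-3.35119905e-03, -8.83210659e+01,  1.23306759e+00, -2.36173260e+01,
        1.66974653e-02,  6.38553465e-03, -2.14882397e-05]), 'tcp_pos': array([ 5.74728590e-01, -1.00772494e-05,  2.08753770e-01]), 'tool_rot': array([ 1.60826002e-05,  9.99999862e-01, -1.16250755e-05, -5.25494023e-04]), 'contact_force': array([-0.12255521,  0.58722686, -0.61302289]), 'torque': array([0.00402869, 0.01459115, 0.0574135 ]), 'gripper_width': 0.08541471686084431}
scene 44.07494603587615 320.4774072932225 193.1968795942354 [[0.08439114755395025, 0.9963165218233163, -0.015215865286499018, -0.03937428337678166], [-0.8440797438383999, 0.07959467225980438, 0.5302773559087316, 0.5062055693702205], [0.5295351926512802, -0.03190731091370471, 0.8476876802537756, -1.5558631449724343], [0.0, 0.0, 0.0, 1.0]] ['img', 'vfo
[... 970 characters left out ...]
 [([423.0, 300.0], 0.68), ([276.0, 216.0], 0.4)]
bench_block [([372.0, 197.0], 0.74)]
wrist 58.57420674986632 312.79929452458924 203.51763206760108 [[0.9999999692411271, -0.00021538243448012784, 0.00012299656202152464, -0.574767459509285], [0.00024185170217543898, 0.9567316908849282, -0.29097149888644164, 0.037845896717121026], [-5.5004558961414796e-05, 0.2909715196834138, 0.956731713547547, -0.3796560213362081], [0.0, 0.0, 0.0, 1.0]] ['img', 'vfov', 'cx', 'cy', 'extrinsics', 'shot']
tray [([269.0, 133.0], 0.79)]
white_pot [([288.0, 95.0], 0.93)]
clay_pot [([290.0, 180.0], 0.86)]
mandrel [([346.0, 138.0], 0.77)]
board []
cradle []
hammer []
screwdriver []
bench_block [([524.0, 147.0], 0.68)]
```

View pics/scene0.png

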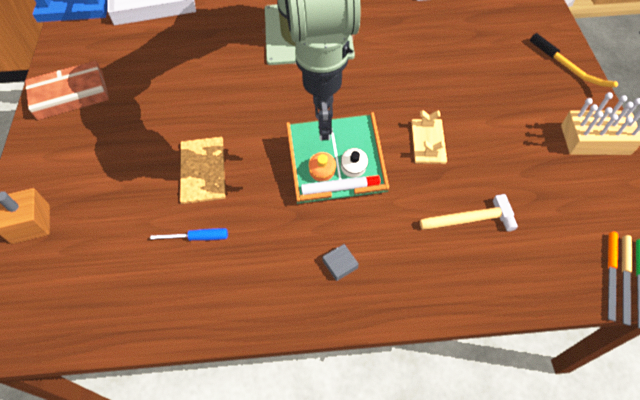

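View pics/side0.png

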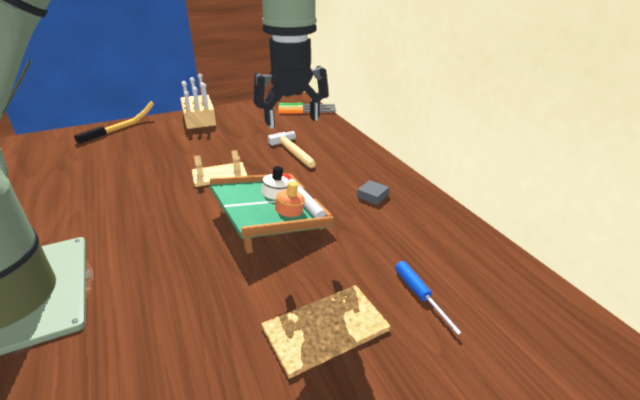

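View pics/wrist0.png

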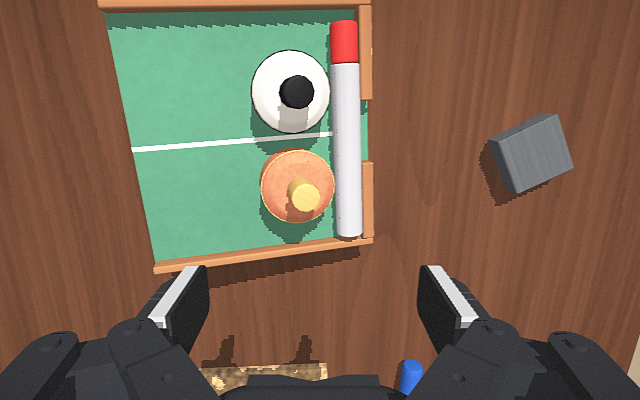

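The wrist view shows the white pot at (290,92) and the clay pot at (298,187). The mandrel lies at column ~346 with its red end at the top. In the scene view the board is on the left at (203,170), the cradle on the right at (430,140), and the tools are clear of all of them.

```bash
cat > h.py <<'E'
from plant import bot,cams,nets
import cv2,numpy as np
from scipy.spatial.transform import Rotation as R
def K(p):
    f=200/np.tan(np.radians(p["vfov"])/2); return f,p["cx"],p["cy"]
def proj(p,X):
    X=np.atleast_2d(X); E=p["extrinsics"]; c=X@E[:3,:3].T+E[:3,3]; f,cx,cy=K(p)
    return np.c_[cx+f*c[:,0]/-c[:,2], cy-f*c[:,1]/-c[:,2]]
def ray(p,px):
    f,cx,cy=K(p); E=p["extrinsics"]; d=np.array([(px[0]-cx)/f,-(px[1]-cy)/f,-1.]); Rm=E[:3,:3]
    return -Rm.T@E[:3,3], Rm.T@d
def onz(p,px,z):
    o,d=ray(p,px); return o+d*(z-o[2])/d[2]
def save(p,n): cv2.imwrite(f"pics/{n}.png",p["img"][:,:,::-1])
def frame(x,y,yaw):
    T=np.eye(4); T[:3,:3]=R.from_euler('z',yaw).as_matrix(); T[:3,3]=[x,y,0]; return T
def tp(T,P): return np.atleast_2d(P)@T[:3,:3].T+T[:3,3]
def tray_pts():
    fl=lambda x,y,h=0:[x,y,0.045-0.213*x+h]
    L=[[fl(-.10,0),fl(.05,0)],[fl(-.105,-.105),fl(.083,-.105)],[fl(-.105,.105),fl(.083,.105)],
       [fl(-.105,-.105),fl(-.105,.105)],
       [fl(.083,-.105,.016),fl(.083,-.028,.016)],[fl(.083,.028,.016),fl(.083,.105,.016)],[fl(.095,-.105,.016),fl(.095,-.028,.016)],[fl(.095,.028,.016),fl(.095,.105,.016)],
       [fl(-.105,-.105,.014),fl(.105,-.105,.014)],[fl(-.105,.105,.014),fl(.105,.105,.014)],[fl(-.105,-.113,.014),fl(.105,-.113,.014)],[fl(-.105,.113,.014),fl(.105,.113,.014)]]
    return L
def box_pts(a,b,z):
    c=[[a,b,z],[a,-b,z],[-a,-b,z],[-a,b,z]]; return [[c[i],c[(i+1)%4]] for i in range(4)]
def draw(img,p,T,L,col,s=1,off=(0,0)):
    for a in L:
        q=(proj(p,tp(T,a))-off)*s
        cv2.line(img,tuple(int(v) for v in q[0]),tuple(int(v) for v in q[1]),col,1,cv2.LINE_AA)
E
python3 - <<'E'
from h import *
w=cams.camera("wrist"); s=cams.camera("scene")
# tray from mask
for n,p in(("w",w),("s",s)):
    print(n)
    for q,z in(("white_pot",.07),("clay_pot",.07)):
        m=nets.pinpoint(p,q)
        if m: print(q,[np.round(onz(p,k["pixel"],.0405),3).tolist() for k in m[:1]])
    m=nets.pinpoint(p,"mandrel"); print("mandrel",np.round(onz(p,m[0]["pixel"],.043),4))
    m=nets.pinpoint(p,"tray"); print("tray",np.round(onz(p,m[0]["pixel"],.0),4))
for q,z in(("board",0),("cradle",0)):
    m=nets.pinpoint(s,q); print(q,np.round(onz(s,m[0]["pixel"],z),4))
    M=nets.cut_out(s,q)[0]["mask"].astype(np.uint8)
    c=max(cv2.findContours(M,0,2)[0],key=cv2.contourArea)
    b=cv2.boxPoints(cv2.minAreaRect(c)); print(b.tolist(),[np.round(onz(s,k,.012)[:2],3).tolist() for k in b])
# tray outline in wrist: pixel picks
for px,z in (([133,150],.066),([330,135],.035)): print(onz(w,px,z))
im=cv2.resize(w["img"][0:280,90:390,::-1],None,fx=2.1,fy=2.1,interpolation=cv2.INTER_CUBIC); cv2.imwrite("pics/wz.png",im)
im=cv2.resize(s["img"][100:220,160:460,::-1],None,fx=2.6,fy=2.6,interpolation=cv2.INTER_CUBIC); cv2.imwrite("pics/sz.png",im)
E
```

```text
w
white_pot [[0.548, 0.077, 0.04]]
clay_pot [[0.555, -0.003, 0.04]]
mandrel [0.6045 0.0394 0.043 ]
tray [0.5284 0.0404 0.    ]
s
white_pot [[0.546, 0.075, 0.04]]
mandrel [0.6085 0.0286 0.043 ]Traceback (most recent call last):
  File "<stdin>", line 10, in <module>
IndexError: list index out of range
```

```bash
python3 - <<'E'
from h import *
w=cams.camera("wrist"); s=cams.camera("scene")
for q,z in(("board",0),("cradle",0)):
    m=nets.pinpoint(s,q); print(q,[np.round(onz(s,k["pixel"],z),4) for k in m[:1]])
    m=nets.cut_out(s,q)
    if not m: continue
    M=m[0]["mask"].astype(np.uint8)
    c=max(cv2.findContours(M,0,2)[0],key=cv2.contourArea)
    b=cv2.boxPoints(cv2.minAreaRect(c)); print(b.tolist(),[np.round(onz(s,k,.012)[:2],3).tolist() for k in b])
T=frame(.5305,.035,.087)
def zoom(p,x0,y0,x1,y1,f): return cv2.resize(p["img"][y0:y1,x0:x1,::-1],None,fx=f,fy=f,interpolation=cv2.INTER_CUBIC)
im=zoom(w,90,0,390,280,2.1); draw(im,w,T,tray_pts(),(255,0,255),2.1,(90,0)); cv2.imwrite("pics/wz.png",im)
im=zoom(s,160,100,460,220,2.6); cv2.imwrite("pics/sz.png",im)
E
```

```text
board [array([ 0.5027, -0.3064,  0.    ])]
cradle [array([0.4661, 0.2923, 0.    ])]
[[410.1885681152344, 112.07379150390625], [441.2049865722656, 109.25411987304688], [446.0738220214844, 162.81149291992188], [415.0574035644531, 165.63116455078125]] [[0.367, 0.256], [0.365, 0.343], [0.545, 0.317], [0.546, 0.236]]
```

View pics/wz.png

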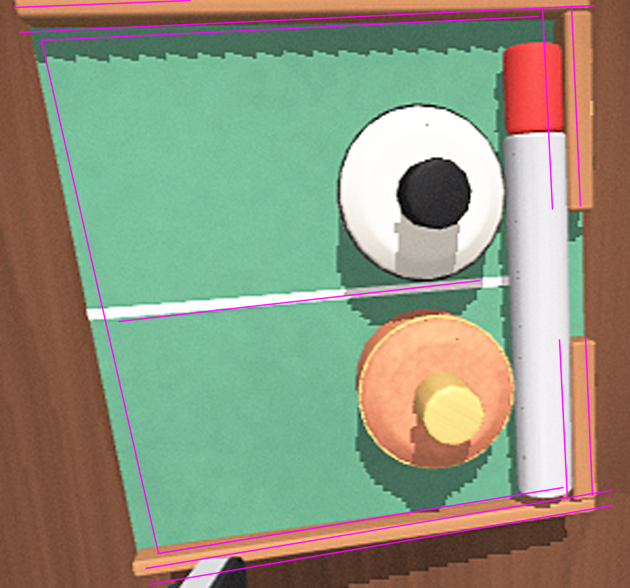

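View pics/sz.png

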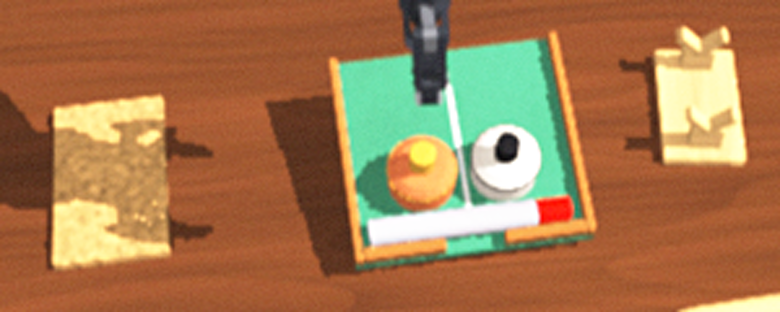

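```bash
python3 - <<'E'
from h import *
from scipy.optimize import least_squares
w=cams.camera("wrist"); s=cams.camera("scene")
fl=lambda x,y,h=0:[x,y,0.045-0.213*x+h]
wl=[([fl(-.1,0),fl(.05,0)],[(90,315),(300,297),(500,281)]),
 ([fl(.083,.03,.016),fl(.083,.1,.016)],[(564,14),(568,206)]),
 ([fl(.095,-.1,.016),fl(.095,.1,.016)],[(592,20),(592,205),(593,345),(596,505)]),
 ([fl(-.1,-.113,.014),fl(.09,-.113,.014)],[(137,574),(594,511)])]
def res(v):
    T=frame(*v); r=[]
    for L,pk in wl:
        a,b=proj(w,tp(T,L)); n=np.array([-(b-a)[1],(b-a)[0]]); n/=np.linalg.norm(n)
        for k in pk: r.append((np.array(k)/2.1+[90,0]-a)@n)
    return r
o=least_squares(res,[.53,.035,.08]); print(o.x,np.round(o.fun,1))
T=frame(*o.x); 
def zoom(p,x0,y0,x1,y1,f): return cv2.resize(p["img"][y0:y1,x0:x1,::-1],None,fx=f,fy=f,interpolation=cv2.INTER_CUBIC)
im=zoom(w,90,0,390,280,2.1); draw(im,w,T,tray_pts(),(255,0,255),2.1,(90,0)); cv2.imwrite("pics/wz2.png",im)
# board corners top z=.012 from zoom /2.6+(160,100)
B=[(53,106),(163,97),(168,257),(52,268)]
P=np.array([onz(s,np.array(b)/2.6+[160,100],.012)[:2] for b in B]); print(P,P.mean(0),np.arctan2(*(P[3]-P[0]+P[2]-P[1])[::-1]),np.linalg.norm(P[3]-P[0]),np.linalg.norm(P[1]-P[0]))
C=[(653,52),(733,48),(746,164),(663,162)]
P=np.array([onz(s,np.array(b)/2.6+[160,100],.012)[:2] for b in C]); print(P,P.mean(0),np.arctan2(*(P[3]-P[0]+P[2]-P[1])[::-1]),np.linalg.norm(P[3]-P[0]),np.linalg.norm(P[1]-P[0]))
im=zoom(s,160,100,460,220,2.6); draw(im,s,T,tray_pts(),(255,0,255),2.6,(160,100))
cv2.imwrite("pics/sz2.png",im)
for q in("white_pot","clay_pot"):
    k=nets.pinpoint(w,q)[0]["pixel"]; print(q,tp(np.linalg.inv(T),onz(w,k,.0405)))
E
```

```text
[0.53523384 0.03649456 0.05502257] [ 1.1  0.4  0.3  0.5  0.9 -0.2 -0.7 -0.7  0.3 -1.4 -0.8]
[[ 0.40660336 -0.36998688]
 [ 0.40573313 -0.2573939 ]
 [ 0.60032426 -0.24869733]
 [ 0.60227274 -0.35813076]] [ 0.50373337 -0.30855222] 0.05261543955383672 0.1960282481952101 0.11259634343614988
[[0.39521546 0.25388855]
 [0.39796708 0.33799703]
 [0.54582808 0.31887294]
 [0.53566893 0.23811883]] [0.46866989 0.28721934] -0.12044114662739995 0.14133599180377182 0.08415347551172352
white_pot [[0.01563012 0.0392157  0.0405    ]]
clay_pot [[ 0.01545566 -0.03806588  0.0405    ]]
```

View pics/wz2.png

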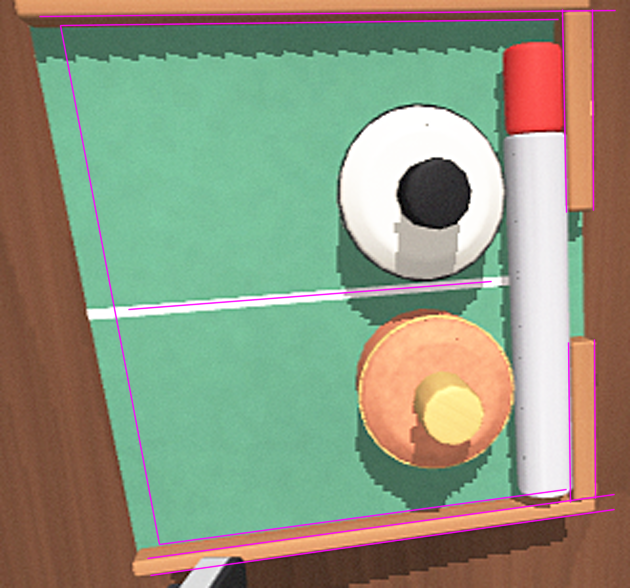

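View pics/sz2.png

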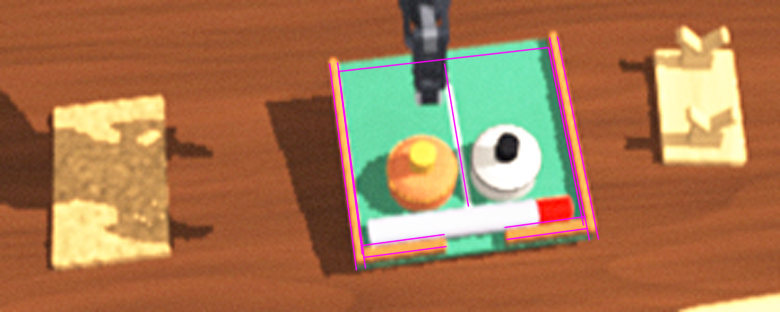

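```bash
python3 - <<'E'
from h import *
w=cams.camera("wrist"); T=frame(.5352,.0365,.058)
n=np.array([np.sin(.21),0,np.cos(.21)])
for nm,px in(("white",(435,192)),("clay",(453,415))):
    X=onz(w,np.array(px)/2.1+[90,0],.0405+.068*.978)
    print(nm,X,tp(np.linalg.inv(T),X)-.068*n)
print(bot.sense()["time"])
E
```

```text
white [0.56357398 0.07663045 0.107004  ] [[0.01647726 0.0384182  0.0404979 ]]
clay [ 0.56923028 -0.00235115  0.107004  ] [[ 0.01754568 -0.04075847  0.0404979 ]]
2.55
```

```bash
cat >> h.py <<'E'
TR=[.5345,.0365,.058]; LEAN=.2099
def Rtool(yaw,lean=0.):
    # tool x along yaw dir, tool z down; lean: tilted square to the tray slope
    return (R.from_euler('z',yaw)*R.from_euler('y',lean)*R.from_quat([1,0,0,0])).as_matrix()
def trayp(x,y,h=0.):  # point at tray x,y on floor plus h along slope normal
    n=np.array([np.sin(LEAN),0,np.cos(LEAN)]); return tp(frame(*TR),np.array([x,y,.045-.213*x])+h*n)[0]
def delta(pos,Rt):
    s=bot.sense(); q=s["tool_rot"]; R0=R.from_quat([q[1],q[2],q[3],q[0]]).as_matrix()
    d=R0.T@(np.array(pos)-s["tcp_pos"])*100; rv=R.from_matrix(R0.T@Rt).as_rotvec()
    print("cm",np.round(d,2),"rot",np.round(rv,3))
E
python3 - <<'E'
from h import *
Rt=Rtool(.058,LEAN); print(Rt)
for h in (.12,.075,.058): delta(trayp(.018,-.0405,h),Rt)
E
```

```text
[[ 0.97640713  0.05796749 -0.20801173]
 [ 0.0566952  -0.99831847 -0.01207823]
 [-0.2083621   0.         -0.97805176]]
cm [0.48 0.14 5.06] rot [-0.006 -0.21  -0.058]
cm [-0.45  0.2   9.46] rot [-0.006 -0.21  -0.058]
cm [-0.81  0.22 11.13] rot [-0.006 -0.21  -0.058]
```

Request:
step_arm --deltas '[{"x": 0.5, "y": 0.15, "z": 3, "wy": -0.1, "wz": -0.03, "gripper": 0.4}, {"x": 0.5, "y": 0.15, "z": 5, "wx": -0.006, "wy": -0.21, "wz": -0.058, "gripper": 0.4}, {"x": 0.3, "y": 0.15, "z": 6, "wx": -0.006, "wy": -0.21, "wz": -0.058, "gripper": 0.4}, {"x": 0.05, "y": 0.17, "z": 7.2, "wx": -0.006, "wy": -0.21, "wz": -0.058, "gripper": 0.4}, {"x": -0.2, "y": 0.19, "z": 8.4, "wx": -0.006, "wy": -0.21, "wz": -0.058, "gripper": 0.4}, {"x": -0.4, "y": 0.2, "z": 9.4, "wx": -0.006, "wy": -0.21, "wz": -0.058, "gripper": 0.4}, {"x": -0.6, "y": 0.21, "z": 10.2, "wx": -0.006, "wy": -0.21, "wz": -0.058, "gripper": 0.4}, {"x": -0.75, "y": 0.22, "z": 10.8, "wx": -0.006, "wy": -0.21, "wz": -0.058, "gripper": 0.4}, {"x": -0.81, "y": 0.22, "z": 11.1, "wx": -0.006, "wy": -0.21, "wz": -0.058, "gripper": 0.4}, {"x": -0.81, "y": 0.22, "z": 11.1, "wx": -0.006, "wy": -0.21, "wz": -0.058, "gripper": 0.4}]' --newtons 30

```text
invalid input at $.deltas[0]: expected keys x, y, z, wx, wy, wz, gripper
```

```bash
python3 - <<'E'
from h import *
save(cams.camera("wrist"),"w1"); save(cams.camera("side"),"s1")
E
```

```text
(no output)
```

View pics/w1.png

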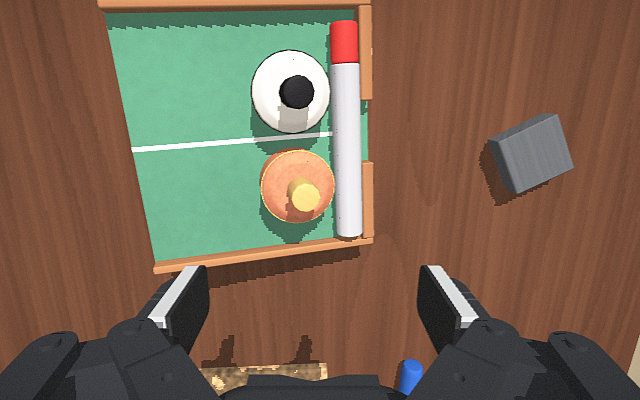

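View pics/s1.png

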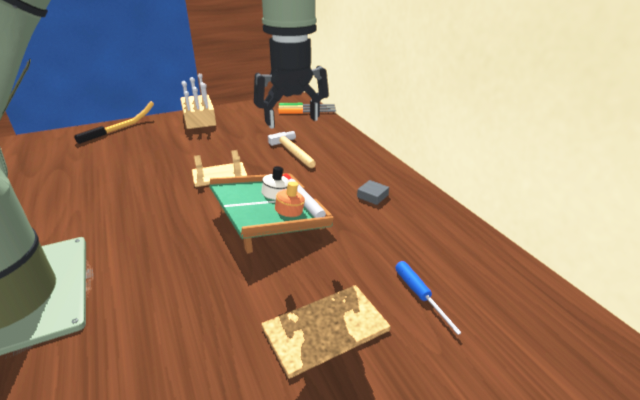

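Request:
step_arm --deltas '[{"x": 0.5, "y": 0.15, "z": 3, "wx": 0, "wy": -0.1, "wz": -0.03, "gripper": 0.4}, {"x": 0.5, "y": 0.15, "z": 5, "wx": -0.006, "wy": -0.21, "wz": -0.058, "gripper": 0.4}, {"x": 0.3, "y": 0.15, "z": 6, "wx": -0.006, "wy": -0.21, "wz": -0.058, "gripper": 0.4}, {"x": 0.05, "y": 0.17, "z": 7.2, "wx": -0.006, "wy": -0.21, "wz": -0.058, "gripper": 0.4}, {"x": -0.2, "y": 0.19, "z": 8.4, "wx": -0.006, "wy": -0.21, "wz": -0.058, "gripper": 0.4}, {"x": -0.4, "y": 0.2, "z": 9.4, "wx": -0.006, "wy": -0.21, "wz": -0.058, "gripper": 0.4}, {"x": -0.6, "y": 0.21, "z": 10.2, "wx": -0.006, "wy": -0.21, "wz": -0.058, "gripper": 0.4}, {"x": -0.75, "y": 0.22, "z": 10.8, "wx": -0.006, "wy": -0.21, "wz": -0.058, "gripper": 0.4}, {"x": -0.81, "y": 0.22, "z": 11.1, "wx": -0.006, "wy": -0.21, "wz": -0.058, "gripper": 0.4}, {"x": -0.81, "y": 0.22, "z": 11.1, "wx": -0.006, "wy": -0.21, "wz": -0.058, "gripper": 0.4}]' --newtons 30

```text
time: 3.9
tcp_pos: [0.5669, -0.0022, 0.0982]
tool_rot: [0.003, 0.994, 0.029, -0.105]
contact_force: [-0.6, -0.2, 0.7]
gripper_width: 0.0596
```

```bash
python3 - <<'E'
from h import *
save(cams.camera("wrist"),"w2"); save(cams.camera("side"),"s2")
delta(trayp(.018,-.0405,.058),Rtool(.058,LEAN))
E
```

```text
cm [-0.    0.    0.05] rot [-0. -0.  0.]
```

View pics/w2.png

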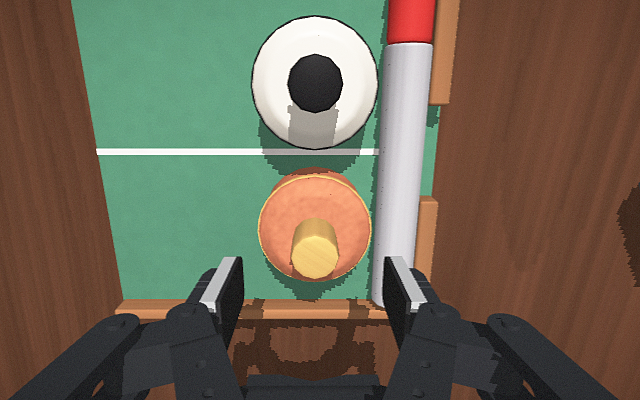

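View pics/s2.png

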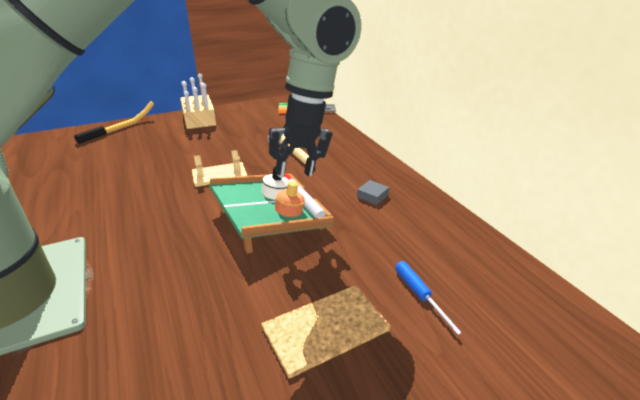

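```bash
python3 - <<'E'
from h import *
s=bot.sense(); t=s["tcp_pos"]; q=s["tool_rot"]; R0=R.from_quat([q[1],q[2],q[3],q[0]]).as_matrix()
for n in("wrist","side"):
    p=cams.camera(n); print(n,"tcp",proj(p,t),"tips",proj(p,t+.014*R0[:,2]), "pads",proj(p,t+.03*R0[:,0]),proj(p,t-.03*R0[:,0]),"knobtop",proj(p,trayp(.018,-.0405,.068)))
    E=p["extrinsics"]; print(-E[:3,:3].T@E[:3,3])
    im=cv2.resize(p["img"][100:260,200:400,::-1],None,fx=3.5,fy=3.5,interpolation=cv2.INTER_CUBIC)
    cv2.imwrite(f"pics/{n}z3.png",im)
E
```

```text
wrist tcp [[313.42414781 248.97922385]] tips [[313.37532255 238.29352763]] pads [[373.01641954 248.95383927]] [[253.83000901 249.00460923]] knobtop [[313.40507306 257.23593681]]
[0.59670453 0.07379596 0.25990121]
side tcp [[291.64486496 186.47058053]] tips [[290.66001624 192.09444484]] pads [[303.6168273  185.62371438]] [[279.25218676 187.34720705]] knobtop [[292.31479125 182.60606821]]
[ 0.29193544 -0.71768337  0.56170621]
```

View pics/sidez3.png

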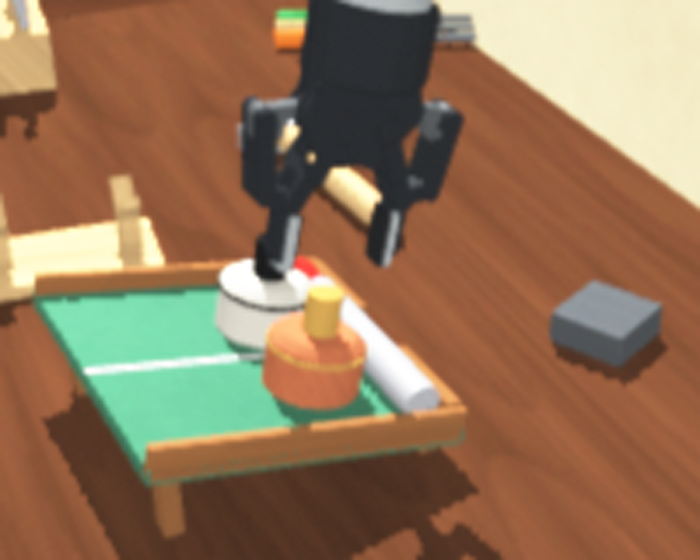

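The gripper sits higher in both views than the reported TCP implies, by about 35 mm. I'll close partway and look before trusting either one.

Request:
step_arm --deltas '[{"x": 0, "y": 0, "z": 0, "wx": 0, "wy": 0, "wz": 0, "gripper": -0.15}, {"x": 0, "y": 0, "z": 0, "wx": 0, "wy": 0, "wz": 0, "gripper": -0.15}, {"x": 0, "y": 0, "z": 0, "wx": 0, "wy": 0, "wz": 0, "gripper": -0.15}, {"x": 0, "y": 0, "z": 0, "wx": 0, "wy": 0, "wz": 0, "gripper": -0.15}, {"x": 0, "y": 0, "z": 0, "wx": 0, "wy": 0, "wz": 0, "gripper": -0.15}, {"x": 0, "y": 0, "z": 0, "wx": 0, "wy": 0, "wz": 0, "gripper": -0.15}, {"x": 0, "y": 0, "z": 0, "wx": 0, "wy": 0, "wz": 0, "gripper": -0.15}, {"x": 0, "y": 0, "z": 0, "wx": 0, "wy": 0, "wz": 0, "gripper": -0.15}, {"x": 0, "y": 0, "z": 0, "wx": 0, "wy": 0, "wz": 0, "gripper": -0.15}, {"x": 0, "y": 0, "z": 0, "wx": 0, "wy": 0, "wz": 0, "gripper": -0.15}]'

```text
time: 5.35
tcp_pos: [0.567, -0.0022, 0.0984]
tool_rot: [0.003, 0.994, 0.029, -0.105]
contact_force: [-0.5, 0.0, 0.4]
gripper_width: 0.0363
```

```bash
python3 - <<'E'
from h import *
save(cams.camera("wrist"),"w4"); p=cams.camera("side")
im=cv2.resize(p["img"][100:260,200:400,::-1],None,fx=3.5,fy=3.5,interpolation=cv2.INTER_CUBIC)
cv2.imwrite(f"pics/s4.png",im)
E
```

```text
(no output)
```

View pics/w4.png

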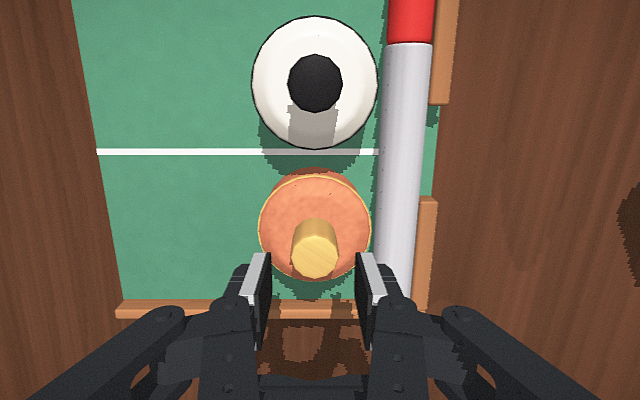

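View pics/s4.png

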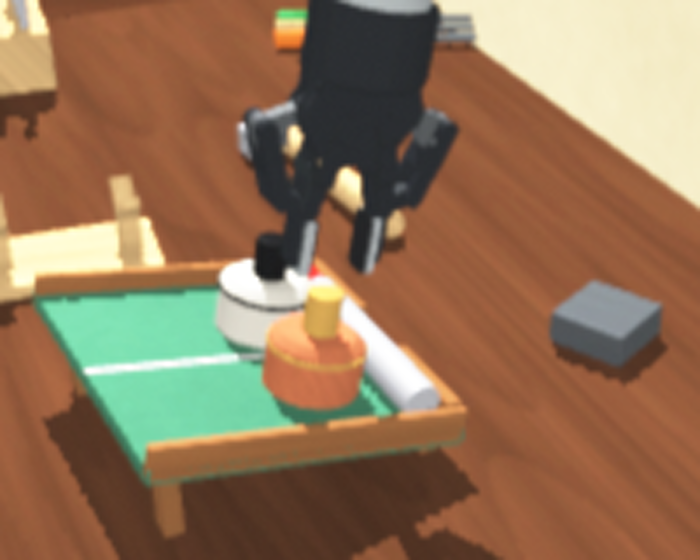

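```bash
python3 - <<'E'
from h import *
w=cams.camera("wrist"); s=cams.camera("side"); st=bot.sense(); q=st["tool_rot"]; R0=R.from_quat([q[1],q[2],q[3],q[0]]).as_matrix()
def tri(a,b):
    (o1,d1),(o2,d2)=ray(w,a),ray(s,b)
    A=np.c_[d1,-d2]; t=np.linalg.lstsq(A,o2-o1,rcond=None)[0]; p,q=o1+t[0]*d1,o2+t[1]*d2; return (p+q)/2,np.linalg.norm(p-q)
for a,b in(((313.5,253),(295,176.4)),((314,257),(292.6,182.9))):
    X,e=tri(a,b); print(X,e,"in tool",R0.T@(X-st["tcp_pos"]))
E=w["extrinsics"];print("cam in tool",R0.T@(-E[:3,:3].T@E[:3,3]-st["tcp_pos"]))
E
```

```text
[0.57426199 0.00410135 0.11863278] 0.007304982127254539 in tool [ 0.00321955 -0.00588005 -0.02142287]
[ 0.56928826 -0.00232107  0.1069713 ] 0.00040309176688535725 in tool [ 0.00042617  0.00024327 -0.00890579]
cam in tool [-0.00033578 -0.0741643  -0.16509346]
```

Request:
step_arm --deltas '[{"x": 0, "y": 0, "z": 0, "wx": 0, "wy": 0, "wz": 0, "gripper": -0.6}, {"x": 0, "y": 0, "z": 0, "wx": 0, "wy": 0, "wz": 0, "gripper": -0.8}, {"x": 0, "y": 0, "z": 0, "wx": 0, "wy": 0, "wz": 0, "gripper": -0.8}, {"x": 0, "y": 0, "z": 0, "wx": 0, "wy": 0, "wz": 0, "gripper": -0.8}, {"x": 0, "y": 0, "z": 0, "wx": 0, "wy": 0, "wz": 0, "gripper": -0.8}, {"x": 0, "y": 0, "z": 0, "wx": 0, "wy": 0, "wz": 0, "gripper": -0.8}, {"x": 0, "y": 0, "z": 0, "wx": 0, "wy": 0, "wz": 0, "gripper": -0.8}, {"x": 0, "y": 0, "z": 0, "wx": 0, "wy": 0, "wz": 0, "gripper": -0.8}, {"x": 0, "y": 0, "z": 0, "wx": 0, "wy": 0, "wz": 0, "gripper": -0.8}, {"x": 0, "y": 0, "z": 0, "wx": 0, "wy": 0, "wz": 0, "gripper": -0.8}]' --newtons 20

```text
time: 6.8
tcp_pos: [0.567, -0.0022, 0.0983]
tool_rot: [0.003, 0.994, 0.029, -0.105]
contact_force: [0.7, 0.4, 0.6]
gripper_width: 0.0085
```

```bash
python3 - <<'E'
from h import *
save(cams.camera("wrist"),"w5"); p=cams.camera("side")
im=cv2.resize(p["img"][100:260,200:400,::-1],None,fx=3.5,fy=3.5,interpolation=cv2.INTER_CUBIC)
cv2.imwrite(f"pics/s5.png",im)
E
```

```text
(no output)
```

View pics/w5.png

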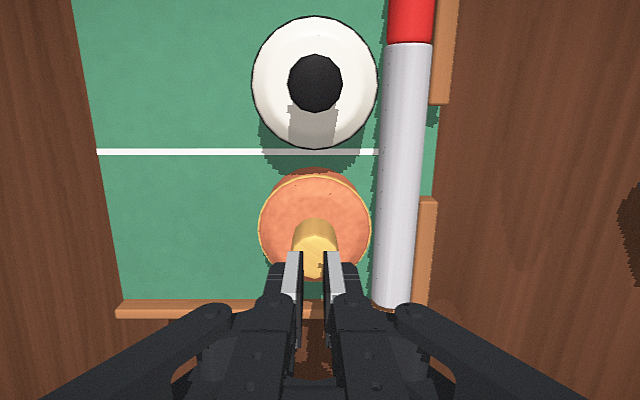

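View pics/s5.png

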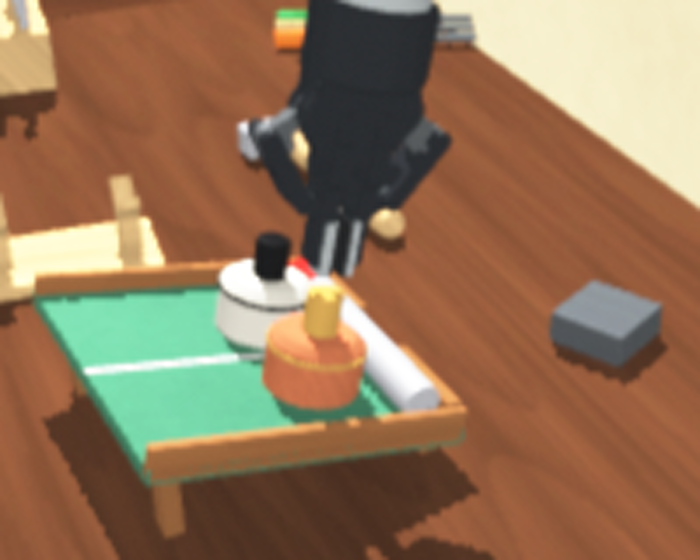

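```bash
python3 - <<'E'
from h import *
w=cams.camera("wrist"); s=cams.camera("side"); st=bot.sense(); q=st["tool_rot"]; R0=R.from_quat([q[1],q[2],q[3],q[0]]).as_matrix()
im=s["img"][100:260,200:400,::-1]; im=cv2.resize(im,None,fx=3.5,fy=3.5,interpolation=cv2.INTER_CUBIC)
for z,c in((-.04,(0,255,0)),(-.028,(0,0,255)),(-.018,(255,0,0)),(0,(0,255,255)),(.014,(255,255,0))):
  for y in(-.011,.011):
    X=st["tcp_pos"]+R0@np.array([0,y,z]); a=proj(s,X)[0]; print(z,y,np.round(proj(w,X)[0]),np.round(a))
    cv2.circle(im,tuple(int(v) for v in (a-[200,100])*3.5),3,c,-1)
cv2.imwrite("pics/s6.png",im)
# FK check: scene cam too
p=cams.camera("scene"); im=cv2.resize(p["img"][80:220,250:400,::-1],None,fx=4,fy=4,interpolation=cv2.INTER_CUBIC)
a=proj(p,st["tcp_pos"]+R0@np.array([0,0,-.028]))[0]; cv2.circle(im,tuple(int(v) for v in (a-[250,80])*4),3,(0,0,255),-1)
a=proj(p,st["tcp_pos"])[0]; cv2.circle(im,tuple(int(v) for v in (a-[250,80])*4),3,(0,255,255),-1)
cv2.imwrite("pics/c6.png",im)
E
```

```text
-0.04 -0.011 [314. 266.] [292. 168.]
-0.04 0.011 [314. 315.] [297. 172.]
-0.028 -0.011 [314. 252.] [291. 173.]
-0.028 0.011 [314. 299.] [296. 177.]
-0.018 -0.011 [314. 243.] [291. 177.]
-0.018 0.011 [314. 287.] [295. 181.]
0 -0.011 [313. 229.] [290. 184.]
0 0.011 [313. 269.] [294. 189.]
0.014 -0.011 [313. 219.] [289. 190.]
0.014 0.011 [313. 257.] [293. 194.]
```

View pics/s6.png

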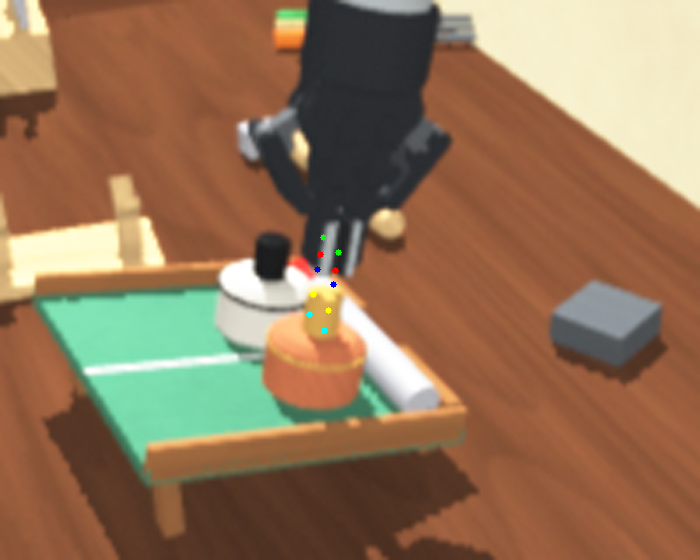

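View pics/c6.png

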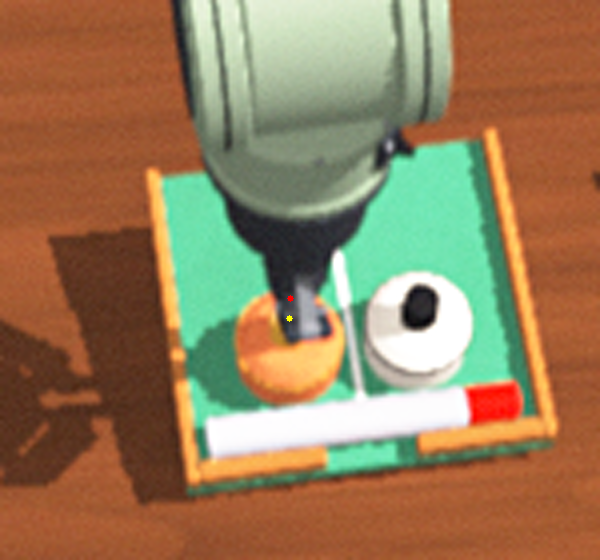

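```bash
python3 - <<'E'
from h import *
p=cams.camera("scene"); st=bot.sense(); q=st["tool_rot"]; R0=R.from_quat([q[1],q[2],q[3],q[0]]).as_matrix()
im=cv2.resize(p["img"][125:185,290:370,::-1],None,fx=9,fy=9,interpolation=cv2.INTER_CUBIC)
for z,c in((-.026,(0,0,255)),(0.012,(255,255,0))):
  for x in(-.019,-.004,.004,.019):
    for y in(-.011,.011):
      a=proj(p,st["tcp_pos"]+R0@np.array([x,y,z]))[0]; cv2.circle(im,tuple(int(v) for v in (a-[290,125])*9),3,c,-1)
cv2.imwrite("pics/c7.png",im)
E
```

```text
(no output)
```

View pics/c7.png

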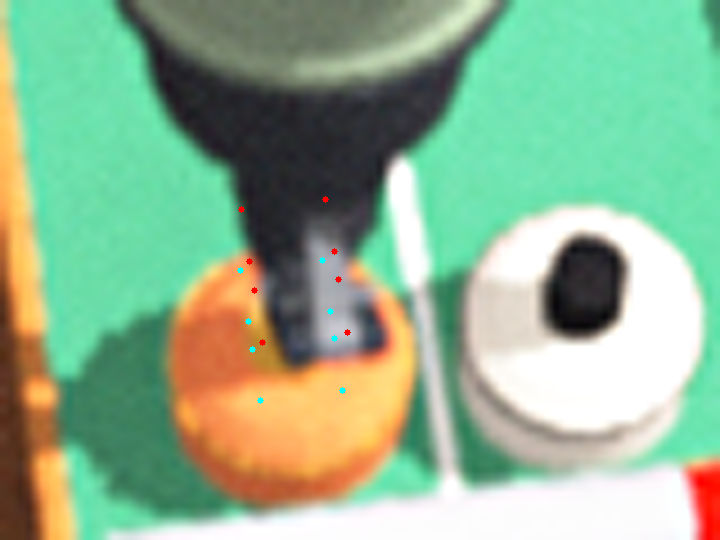

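Request:
step_arm --deltas '[{"x": 0, "y": 0, "z": 0, "wx": 0, "wy": 0, "wz": 0, "gripper": 0.4}, {"x": 0, "y": 0, "z": 0, "wx": 0, "wy": 0, "wz": 0, "gripper": 0.4}, {"x": 0, "y": 0, "z": 0, "wx": 0, "wy": 0, "wz": 0, "gripper": 0.4}, {"x": 0, "y": 0, "z": 0, "wx": 0, "wy": 0, "wz": 0, "gripper": 0.4}, {"x": 0, "y": 0, "z": 0.5, "wx": 0, "wy": 0, "wz": 0, "gripper": 0.4}, {"x": 0, "y": 0, "z": 1, "wx": 0, "wy": 0, "wz": 0, "gripper": 0.4}, {"x": 0, "y": 0, "z": 1.5, "wx": 0, "wy": 0, "wz": 0, "gripper": 0.4}, {"x": 0, "y": 0, "z": 2, "wx": 0, "wy": 0, "wz": 0, "gripper": 0.4}, {"x": 0, "y": 0, "z": 2.5, "wx": 0, "wy": 0, "wz": 0, "gripper": 0.4}, {"x": 0, "y": 0, "z": 3, "wx": 0, "wy": 0, "wz": 0, "gripper": 0.4}]'

```text
time: 8.35
tcp_pos: [0.5607, -0.0026, 0.0687]
tool_rot: [0.003, 0.994, 0.029, -0.105]
contact_force: [0.4, -0.4, 0.5]
gripper_width: 0.0596
```

```bash
cat >> h.py <<'E'
def look(tag,spec):
    for n,(x0,y0,x1,y1,f) in spec.items():
        p=cams.camera(n); cv2.imwrite(f"pics/{tag}_{n}.png",cv2.resize(p["img"][y0:y1,x0:x1,::-1],None,fx=f,fy=f,interpolation=cv2.INTER_CUBIC))
def tool():
    st=bot.sense(); q=st["tool_rot"]; return st["tcp_pos"],R.from_quat([q[1],q[2],q[3],q[0]]).as_matrix()
E
python3 - <<'E'
from h import *
look("a8",{"wrist":(0,0,640,400,1),"side":(220,110,380,240,4),"scene":(280,115,380,190,7)})
E
```

```text
(no output)
```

View pics/a8_wrist.png

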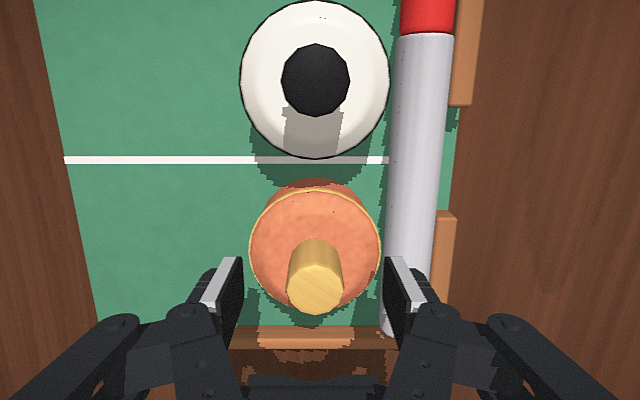

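View pics/a8_side.png

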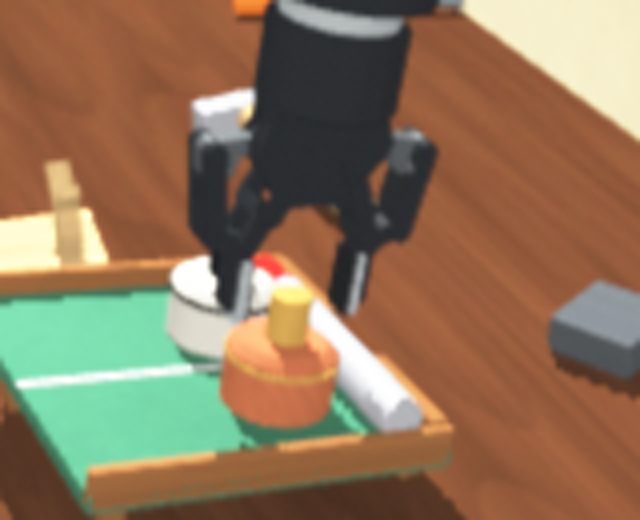

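View pics/a8_scene.png

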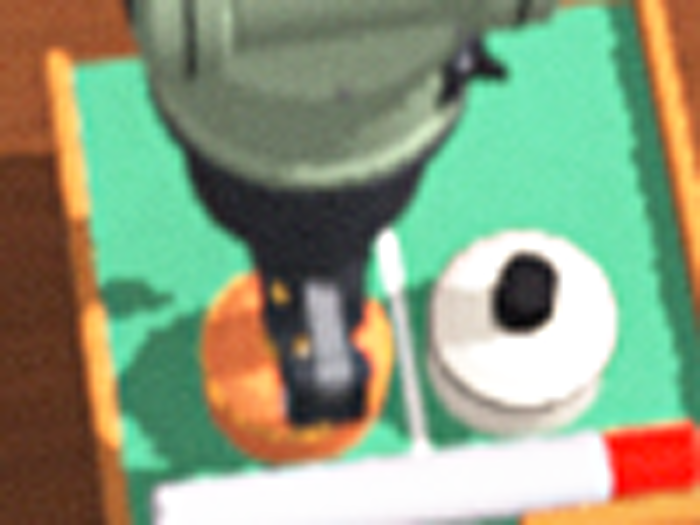

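Request:
step_arm --deltas '[{"x": 0, "y": 0.2, "z": 0.5, "wx": 0, "wy": 0, "wz": 0, "gripper": 0.4}, {"x": 0, "y": 0.3, "z": 1.0, "wx": 0, "wy": 0, "wz": 0, "gripper": 0.4}, {"x": 0, "y": 0.3, "z": 1.0, "wx": 0, "wy": 0, "wz": 0, "gripper": 0.0}, {"x": 0, "y": 0.3, "z": 1.0, "wx": 0, "wy": 0, "wz": 0, "gripper": -0.3}, {"x": 0, "y": 0.3, "z": 1.0, "wx": 0, "wy": 0, "wz": 0, "gripper": -0.5}, {"x": 0, "y": 0.3, "z": 1.0, "wx": 0, "wy": 0, "wz": 0, "gripper": -0.8}, {"x": 0, "y": 0.3, "z": 1.0, "wx": 0, "wy": 0, "wz": 0, "gripper": -0.8}, {"x": 0, "y": 0.3, "z": 1.0, "wx": 0, "wy": 0, "wz": 0, "gripper": -0.8}, {"x": 0, "y": 0.3, "z": 1.0, "wx": 0, "wy": 0, "wz": 0, "gripper": -0.8}, {"x": 0, "y": 0.3, "z": 1.0, "wx": 0, "wy": 0, "wz": 0, "gripper": -0.8}]' --newtons 40

```text
time: 9.75
tcp_pos: [0.559, -0.0056, 0.0592]
tool_rot: [0.003, 0.994, 0.029, -0.105]
contact_force: [3.1, 0.0, 4.3]
gripper_width: 0.0227
```

```bash
python3 - <<'E'
from h import *
look("a9",{"wrist":(0,0,640,400,1),"side":(220,110,380,240,4),"scene":(280,115,380,190,7)})
E
```

```text
(no output)
```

View pics/a9_wrist.png

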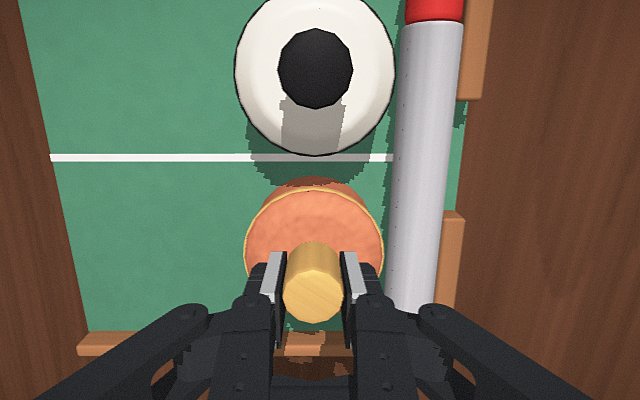

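View pics/a9_side.png

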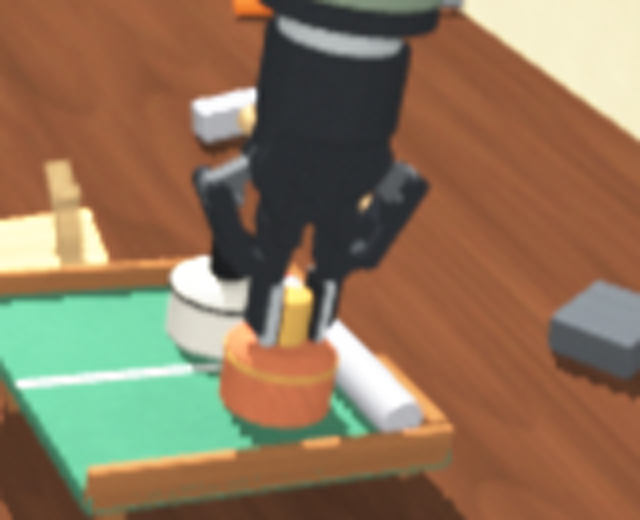

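View pics/a9_scene.png

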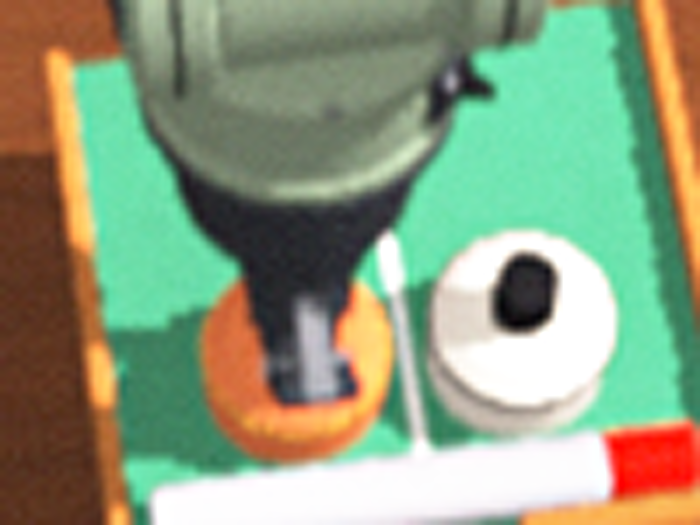

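```bash
cat >> h.py <<'E'
BD=[.504,-.3085,.053]; CR=[.4687,.287,-.12]
E
python3 - <<'E'
from h import *
t,R0=tool(); print(R0.T@(trayp(.018,-.0405)-t), bot.sense()["q"])
delta(t+[0,0,.09],R0)
b=tp(frame(*BD),[-.045,0,0])[0]; print(b)
for z in (.13,.034,.031): delta([b[0],b[1],z],Rtool(.053))
E
```

```text
[-0.00014352 -0.00296737  0.0184483 ] [-0.02897401  0.98629197 -0.04207537  1.42882689  0.043934    0.93703941
 -0.02742561]
cm [-1.87 -0.   -8.8 ] rot [0. 0. 0.]
[ 0.45906319 -0.31088388  0.        ]
cm [-12.97  29.89  -4.49] rot [0.    0.21  0.005]
cm [-10.97  29.89   4.9 ] rot [0.    0.21  0.005]
cm [-10.91  29.89   5.2 ] rot [0.    0.21  0.005]
```

Request:
step_arm --deltas '[{"x": -0.3, "y": 0, "z": -1.4, "wx": 0, "wy": 0, "wz": 0, "gripper": -0.8}, {"x": -1.0, "y": 0, "z": -4.5, "wx": 0, "wy": 0, "wz": 0, "gripper": -0.8}, {"x": -1.9, "y": 0, "z": -8.0, "wx": 0, "wy": 0, "wz": 0, "gripper": -0.8}, {"x": -3.5, "y": 3, "z": -8.6, "wx": 0, "wy": 0.05, "wz": 0, "gripper": -0.8}, {"x": -5.5, "y": 8, "z": -7.8, "wx": 0, "wy": 0.1, "wz": 0, "gripper": -0.8}, {"x": -7.5, "y": 13, "z": -7, "wx": 0, "wy": 0.15, "wz": 0, "gripper": -0.8}, {"x": -9.5, "y": 18, "z": -6, "wx": 0, "wy": 0.21, "wz": 0.005, "gripper": -0.8}, {"x": -11.5, "y": 23, "z": -5, "wx": 0, "wy": 0.21, "wz": 0.005, "gripper": -0.8}, {"x": -12.5, "y": 27, "z": -4.5, "wx": 0, "wy": 0.21, "wz": 0.005, "gripper": -0.8}, {"x": -13, "y": 29.9, "z": -4.5, "wx": 0, "wy": 0.21, "wz": 0.005, "gripper": -0.8}]'

```text
time: 11.15
tcp_pos: [0.4573, -0.3128, 0.1305]
tool_rot: [0.0, 1.0, 0.026, -0.001]
contact_force: [0.9, 0.4, -3.0]
gripper_width: 0.0226
```

```bash
python3 - <<'E'
from h import *
b=tp(frame(*BD),[-.045,0,0])[0]
for z in (.05,.034,.031): delta([b[0],b[1],z],Rtool(.053))
look("b1",{"wrist":(0,0,640,400,1),"side":(200,150,400,400,2.4),"scene":(150,100,350,240,4)})
E
```

```text
cm [ 0.2  -0.19  8.05] rot [ 0.     0.001 -0.002]
cm [ 0.2  -0.19  9.65] rot [ 0.     0.001 -0.002]
cm [ 0.2  -0.19  9.95] rot [ 0.     0.001 -0.002]
```

View pics/b1_wrist.png

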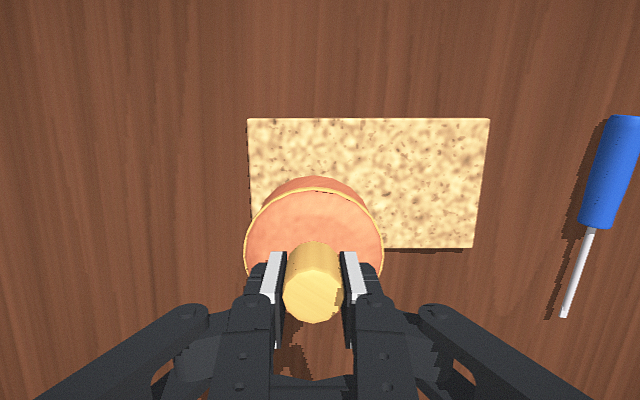

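View pics/b1_side.png

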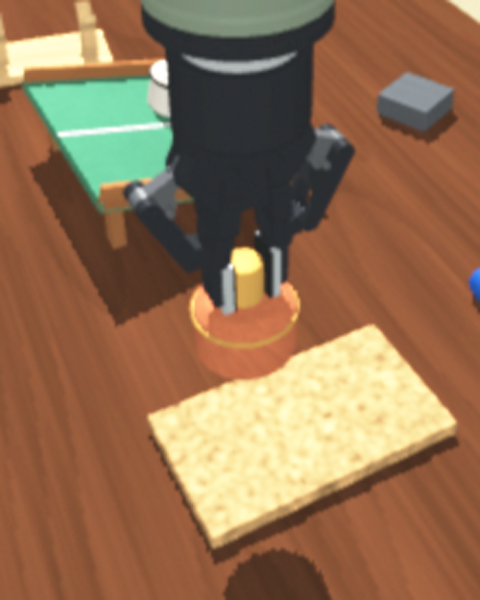

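View pics/b1_scene.png

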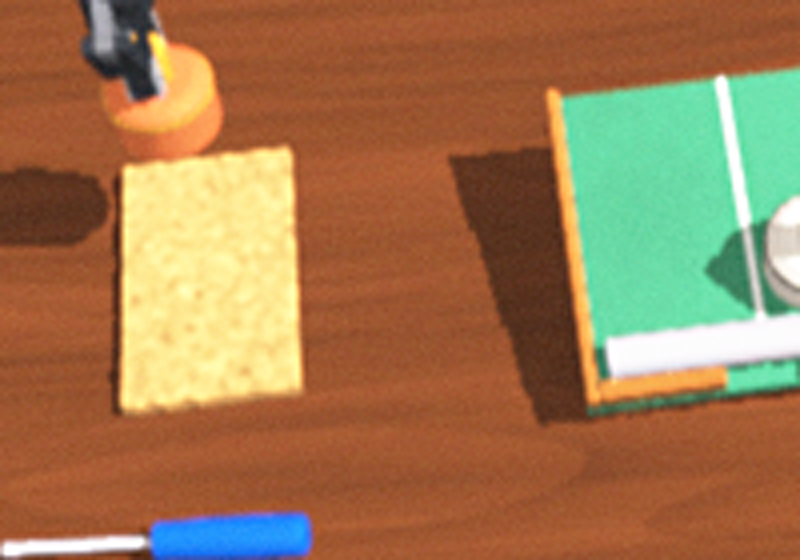

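```bash
python3 - <<'E'
from h import *
p=cams.camera("wrist")
P=np.array([onz(p,k,.012) for k in((247,118),(490,118),(472,247))]); print(P, np.linalg.norm(P[1]-P[0]),np.linalg.norm(P[1]-P[2]))
c=(P[0]+P[2])/2; print(c,np.arctan2(*(P[1]-P[0])[:2][::-1]))
t,R0=tool(); pot=t+R0@[0,-.003,.0184]
print("pot",pot,tp(np.linalg.inv(frame(*BD)),pot))
a=proj(p,pot); print(a)
# circle silhouettes
im=p["img"][:,:,::-1].copy()
th=np.linspace(0,2*np.pi,60)
for rr,h in((.032,0),(.032,.034),(.012,.068)):
    q=proj(p,pot+np.c_[rr*np.cos(th),rr*np.sin(th),th*0+h]).astype(int); cv2.polylines(im,[q],True,(255,0,255),1)
cv2.imwrite("pics/b1o.png",im)
E
```

```text
[[ 0.40372344 -0.25765924  0.012     ]
 [ 0.59171565 -0.24811274  0.012     ]
 [ 0.59738694 -0.35644986  0.012     ]] 0.1882344457998917 0.10848546065002429
[ 0.50055519 -0.30705455  0.012     ] 0.05073777619473123
pot [ 0.45818511 -0.3078225   0.11202786] [[-0.04571467  0.0031036   0.11202786]]
[[314.33789632 228.0206894 ]]
```

View pics/b1o.png

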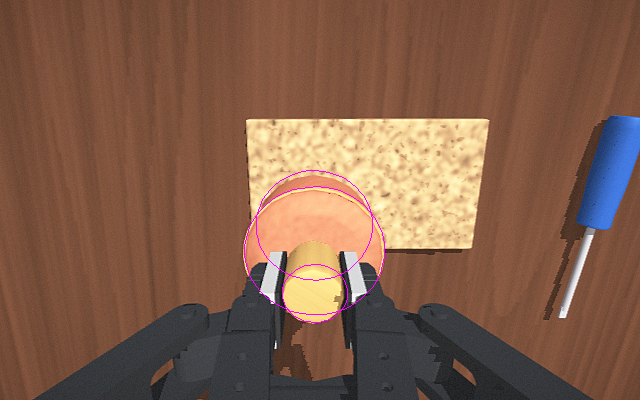

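Request:
step_arm --deltas '[{"x": 0, "y": 0.2, "z": 2, "wx": 0, "wy": 0, "wz": 0, "gripper": -0.8}, {"x": 0, "y": 0.2, "z": 5, "wx": 0, "wy": 0, "wz": 0, "gripper": -0.8}, {"x": 0, "y": 0.2, "z": 7.5, "wx": 0, "wy": 0, "wz": 0, "gripper": -0.8}, {"x": 0, "y": 0.2, "z": 8.8, "wx": 0, "wy": 0, "wz": 0, "gripper": -0.8}, {"x": 0, "y": 0.2, "z": 9.3, "wx": 0, "wy": 0, "wz": 0, "gripper": -0.8}, {"x": 0, "y": 0.2, "z": 9.5, "wx": 0, "wy": 0, "wz": 0, "gripper": -0.8}, {"x": 0, "y": 0.2, "z": 9.6, "wx": 0, "wy": 0, "wz": 0, "gripper": -0.8}, {"x": 0, "y": 0.2, "z": 9.7, "wx": 0, "wy": 0, "wz": 0, "gripper": -0.8}, {"x": 0, "y": 0.2, "z": 9.8, "wx": 0, "wy": 0, "wz": 0, "gripper": -0.8}, {"x": 0, "y": 0.2, "z": 9.8, "wx": 0, "wy": 0, "wz": 0, "gripper": -0.8}]'

```text
time: 12.6
tcp_pos: [0.4584, -0.3128, 0.0325]
tool_rot: [-0.0, 1.0, 0.026, -0.0]
contact_force: [-0.1, -0.0, -3.1]
gripper_width: 0.0223
```

```bash
python3 - <<'E'
from h import *
look("b2",{"side":(200,150,400,400,2.4)})
E
```

```text
(no output)
```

View pics/b2_side.png

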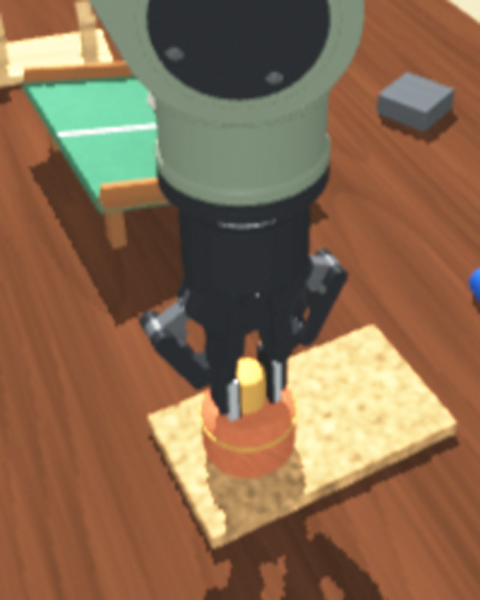

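Request:
step_arm --deltas '[{"x": 0, "y": 0, "z": 0.05, "wx": 0, "wy": 0, "wz": 0, "gripper": -0.8}, {"x": 0, "y": 0, "z": 0.1, "wx": 0, "wy": 0, "wz": 0, "gripper": -0.8}, {"x": 0, "y": 0, "z": 0.15, "wx": 0, "wy": 0, "wz": 0, "gripper": -0.8}, {"x": 0, "y": 0, "z": 0.2, "wx": 0, "wy": 0, "wz": 0, "gripper": -0.8}, {"x": 0, "y": 0, "z": 0.2, "wx": 0, "wy": 0, "wz": 0, "gripper": -0.8}, {"x": 0, "y": 0, "z": 0.25, "wx": 0, "wy": 0, "wz": 0, "gripper": -0.8}, {"x": 0, "y": 0, "z": 0.25, "wx": 0, "wy": 0, "wz": 0, "gripper": -0.8}, {"x": 0, "y": 0, "z": 0.3, "wx": 0, "wy": 0, "wz": 0, "gripper": -0.8}, {"x": 0, "y": 0, "z": 0.3, "wx": 0, "wy": 0, "wz": 0, "gripper": -0.8}, {"x": 0, "y": 0, "z": 0.3, "wx": 0, "wy": 0, "wz": 0, "gripper": -0.8}]'

```text
time: 13.9
tcp_pos: [0.4588, -0.3129, 0.0306]
tool_rot: [0.0, 1.0, 0.026, 0.0]
contact_force: [-2.5, 4.0, 23.8]
gripper_width: 0.0226
```

Request:
step_arm --deltas '[{"x": 0, "y": 0, "z": -0.1, "wx": 0, "wy": 0, "wz": 0, "gripper": -0.8}, {"x": 0, "y": 0, "z": -0.1, "wx": 0, "wy": 0, "wz": 0, "gripper": -0.4}, {"x": 0, "y": 0, "z": -0.1, "wx": 0, "wy": 0, "wz": 0, "gripper": -0.2}, {"x": 0, "y": 0, "z": -0.1, "wx": 0, "wy": 0, "wz": 0, "gripper": 0.2}, {"x": 0, "y": 0, "z": -0.1, "wx": 0, "wy": 0, "wz": 0, "gripper": 0.2}, {"x": 0, "y": 0, "z": -1, "wx": 0, "wy": 0, "wz": 0, "gripper": 0.2}, {"x": 0, "y": 0, "z": -3, "wx": 0, "wy": 0, "wz": 0, "gripper": 0.2}, {"x": 0, "y": 0, "z": -6, "wx": 0, "wy": 0, "wz": 0, "gripper": 0.3}, {"x": 0, "y": 0, "z": -9, "wx": 0, "wy": 0, "wz": 0, "gripper": 0.3}, {"x": 0, "y": 0, "z": -10, "wx": 0, "wy": 0, "wz": 0, "gripper": 0.3}]'

```text
time: 15.15
tcp_pos: [0.4592, -0.3131, 0.1325]
tool_rot: [0.001, 1.0, 0.026, 0.001]
contact_force: [-1.3, -0.1, -0.3]
gripper_width: 0.0553
```

```bash
python3 - <<'E'
from h import *
look("b3",{"wrist":(0,0,640,400,1),"side":(200,150,400,400,2.4)})
p=cams.camera("wrist"); k=nets.pinpoint(p,"clay_pot"); print(k[0],tp(np.linalg.inv(frame(.5015,-.3075,.051)),onz(p,k[0]["pixel"],.012)))
print(bot.sense()["q"])
Rt=Rtool(.058,LEAN)
for h in (.09,.05,.018): delta(trayp(.018,.0395,h)+Rt@[0,.002,0],Rt)
E
```

```text
{'pixel': [316.0, 184.5], 'confidence': 0.56} [[-0.04007749  0.00044406  0.012     ]]
[ 0.60275477  0.78155854 -0.118364    1.65693927  0.12776863  0.71043315
  0.4742008 ]
cm [ 13.09 -38.24   0.08] rot [-0.001 -0.21  -0.005]
cm [ 12.25 -38.23   3.99] rot [-0.001 -0.21  -0.005]
cm [ 11.59 -38.23   7.12] rot [-0.001 -0.21  -0.005]
```

View pics/b3_wrist.png

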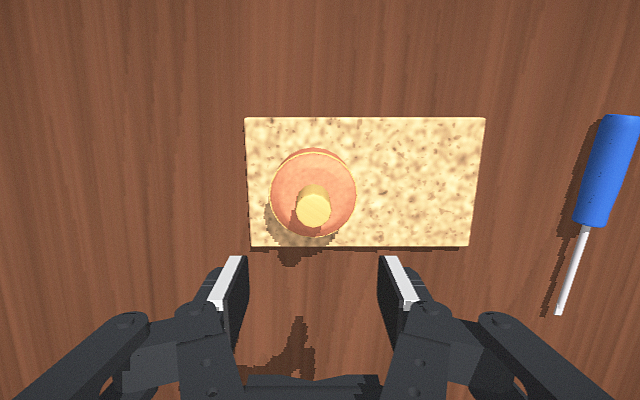

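Request:
step_arm --deltas '[{"x": 1, "y": -5, "z": -2, "wx": 0, "wy": 0, "wz": 0, "gripper": 0.3}, {"x": 2.5, "y": -10.5, "z": -2, "wx": 0, "wy": 0, "wz": 0, "gripper": 0.3}, {"x": 4.5, "y": -16, "z": -2, "wx": 0, "wy": -0.05, "wz": 0, "gripper": 0.3}, {"x": 6.5, "y": -21.5, "z": -2, "wx": 0, "wy": -0.1, "wz": 0, "gripper": 0.3}, {"x": 8.5, "y": -27, "z": -2, "wx": 0, "wy": -0.15, "wz": 0, "gripper": 0.3}, {"x": 11, "y": -32, "z": -1.5, "wx": 0, "wy": -0.21, "wz": -0.005, "gripper": 0.3}, {"x": 12.5, "y": -36, "z": -0.5, "wx": 0, "wy": -0.21, "wz": -0.005, "gripper": 0.3}, {"x": 13.1, "y": -38.2, "z": 0.1, "wx": 0, "wy": -0.21, "wz": -0.005, "gripper": 0.3}, {"x": 13.1, "y": -38.2, "z": 0.1, "wx": 0, "wy": -0.21, "wz": -0.005, "gripper": 0.3}, {"x": 13.1, "y": -38.2, "z": 0.1, "wx": 0, "wy": -0.21, "wz": -0.005, "gripper": 0.3}]'

```text
time: 16.6
tcp_pos: [0.569, 0.0741, 0.129]
tool_rot: [0.003, 0.994, 0.028, -0.105]
contact_force: [-0.2, 0.4, 0.1]
gripper_width: 0.0556
```

```bash
python3 - <<'E'
from h import *
p=cams.camera("wrist"); Rt=Rtool(.058,LEAN)
im=p["img"][:,:,::-1].copy(); draw(im,p,frame(*TR),tray_pts(),(255,0,255))
th=np.linspace(0,2*np.pi,60)
for rr,h in((.032,0),(.032,.034),(.012,.068)):
    q=proj(p,np.array([trayp(.018,.0395,h)+Rt@[rr*np.cos(a),rr*np.sin(a),0] for a in th])).astype(int); cv2.polylines(im,[q],True,(0,255,255),1)
cv2.imwrite("pics/c1.png",im)
for h in (.05,.0185): delta(trayp(.018,.0395,h)+Rt@[0,.002,0],Rt)
E
```

```text
cm [ 0.   -0.19  4.  ] rot [-0.    -0.    -0.002]
cm [ 0.   -0.19  7.15] rot [-0.    -0.    -0.002]
```

View pics/c1.png

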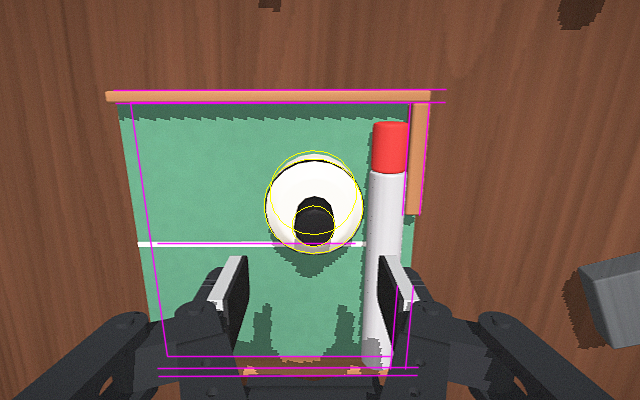

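Request:
step_arm --deltas '[{"x": 0, "y": -0.1, "z": 2, "wx": 0, "wy": 0, "wz": 0, "gripper": 0.3}, {"x": 0, "y": -0.1, "z": 4.5, "wx": 0, "wy": 0, "wz": 0, "gripper": 0.3}, {"x": 0, "y": -0.1, "z": 6, "wx": 0, "wy": 0, "wz": 0, "gripper": 0.3}, {"x": 0, "y": -0.1, "z": 6.9, "wx": 0, "wy": 0, "wz": 0, "gripper": 0.3}, {"x": 0, "y": -0.1, "z": 7.1, "wx": 0, "wy": 0, "wz": 0, "gripper": 0.1}, {"x": 0, "y": -0.1, "z": 7.1, "wx": 0, "wy": 0, "wz": 0, "gripper": -0.2}, {"x": 0, "y": -0.1, "z": 7.1, "wx": 0, "wy": 0, "wz": 0, "gripper": -0.5}, {"x": 0, "y": -0.1, "z": 7.1, "wx": 0, "wy": 0, "wz": 0, "gripper": -0.8}, {"x": 0, "y": -0.1, "z": 7.1, "wx": 0, "wy": 0, "wz": 0, "gripper": -0.8}, {"x": 0, "y": -0.1, "z": 7.1, "wx": 0, "wy": 0, "wz": 0, "gripper": -0.8}]' --newtons 40

```text
time: 17.9
tcp_pos: [0.5549, 0.0742, 0.0603]
tool_rot: [0.003, 0.994, 0.028, -0.104]
contact_force: [2.8, -0.6, 6.6]
gripper_width: 0.0229
```

```bash
python3 - <<'E'
from h import *
look("c2",{"wrist":(0,0,640,400,1)})
t,R0=tool(); print(R0.T@(trayp(.018,.0395)-t))
b=tp(frame(.5015,-.3075,.051),[.043,0,0])[0]; print(b)
delta([b[0],b[1]-.003,.14],Rtool(.053))
E
```

```text
[-0.00047775 -0.00303528  0.01961459]
[ 0.54444409 -0.30530795  0.        ]
cm [-4.75 38.14 -7.13] rot [0.001 0.208 0.003]
```

View pics/c2_wrist.png

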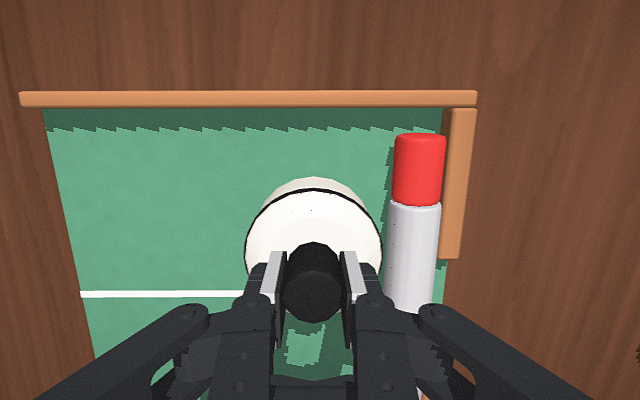

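Request:
step_arm --deltas '[{"x": -0.3, "y": 0, "z": -1.4, "wx": 0, "wy": 0, "wz": 0, "gripper": -0.8}, {"x": -1.0, "y": 0, "z": -4.5, "wx": 0, "wy": 0, "wz": 0, "gripper": -0.8}, {"x": -1.9, "y": 1.5, "z": -8.0, "wx": 0, "wy": 0, "wz": 0, "gripper": -0.8}, {"x": -2.5, "y": 7, "z": -8.4, "wx": 0, "wy": 0.05, "wz": 0, "gripper": -0.8}, {"x": -3, "y": 13, "z": -8.2, "wx": 0, "wy": 0.1, "wz": 0, "gripper": -0.8}, {"x": -3.5, "y": 19, "z": -8, "wx": 0, "wy": 0.15, "wz": 0, "gripper": -0.8}, {"x": -4, "y": 25, "z": -7.7, "wx": 0, "wy": 0.208, "wz": 0.003, "gripper": -0.8}, {"x": -4.5, "y": 31, "z": -7.4, "wx": 0, "wy": 0.208, "wz": 0.003, "gripper": -0.8}, {"x": -4.75, "y": 36, "z": -7.1, "wx": 0, "wy": 0.208, "wz": 0.003, "gripper": -0.8}, {"x": -4.75, "y": 38.1, "z": -7.1, "wx": 0, "wy": 0.208, "wz": 0.003, "gripper": -0.8}]'

```text
time: 19.2
tcp_pos: [0.5431, -0.3112, 0.1401]
tool_rot: [0.001, 1.0, 0.025, -0.001]
contact_force: [0.1, 0.3, -4.0]
gripper_width: 0.0228
```

```bash
python3 - <<'E'
from h import *
p=cams.camera("wrist")
t,R0=tool(); pot=t+R0@[0,-.003,.019]
print("pot",pot,tp(np.linalg.inv(frame(.5015,-.3075,.051)),pot))
im=p["img"][:,:,::-1].copy(); th=np.linspace(0,2*np.pi,60)
for rr,h in((.032,0),(.032,.034),(.012,.068)):
    q=proj(p,pot+np.c_[rr*np.cos(th),rr*np.sin(th),th*0+h]).astype(int); cv2.polylines(im,[q],True,(255,0,255),1)
draw(im,p,frame(.5015,-.3075,.051),box_pts(.095,.055,.012),(0,255,0))
cv2.imwrite("pics/c3.png",im)
E
```

```text
pot [ 0.54288085 -0.30987503  0.12105746] [[ 0.04120597 -0.00448146  0.12105746]]
```

View pics/c3.png

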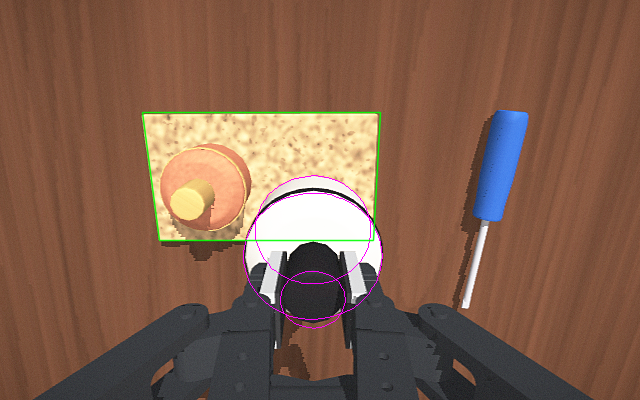

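Request:
step_arm --deltas '[{"x": 0.2, "y": -0.3, "z": 2, "wx": 0, "wy": 0, "wz": 0, "gripper": -0.8}, {"x": 0.2, "y": -0.3, "z": 5, "wx": 0, "wy": 0, "wz": 0, "gripper": -0.8}, {"x": 0.2, "y": -0.3, "z": 8, "wx": 0, "wy": 0, "wz": 0, "gripper": -0.8}, {"x": 0.2, "y": -0.3, "z": 9.5, "wx": 0, "wy": 0, "wz": 0, "gripper": -0.8}, {"x": 0.2, "y": -0.3, "z": 10.2, "wx": 0, "wy": 0, "wz": 0, "gripper": -0.8}, {"x": 0.2, "y": -0.3, "z": 10.4, "wx": 0, "wy": 0, "wz": 0, "gripper": -0.8}, {"x": 0.2, "y": -0.3, "z": 10.5, "wx": 0, "wy": 0, "wz": 0, "gripper": -0.8}, {"x": 0.2, "y": -0.3, "z": 10.6, "wx": 0, "wy": 0, "wz": 0, "gripper": -0.8}, {"x": 0.2, "y": -0.3, "z": 10.65, "wx": 0, "wy": 0, "wz": 0, "gripper": -0.8}, {"x": 0.2, "y": -0.3, "z": 10.7, "wx": 0, "wy": 0, "wz": 0, "gripper": -0.8}]'

```text
time: 20.5
tcp_pos: [0.5448, -0.31, 0.0331]
tool_rot: [0.001, 1.0, 0.024, -0.001]
contact_force: [0.5, 0.1, -3.2]
gripper_width: 0.0226
```

```bash
python3 - <<'E'
from h import *
look("c4",{"wrist":(0,0,640,400,1)})
print(bot.sense()["contact_force"])
E
```

```text
[ 0.32825419 -0.00597146 -3.5529894 ]
```

View pics/c4_wrist.png

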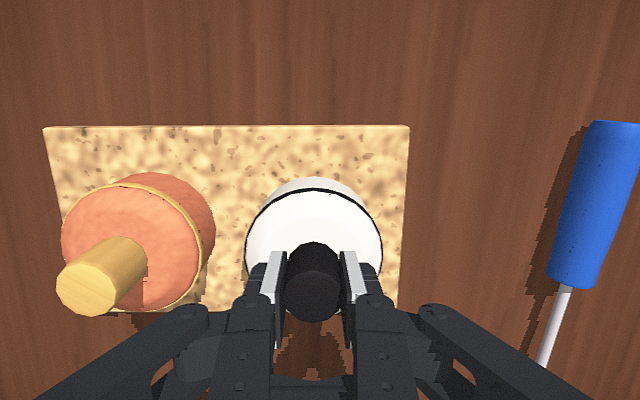

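Request:
step_arm --deltas '[{"x": 0, "y": 0, "z": 0.05, "wx": 0, "wy": 0, "wz": 0, "gripper": -0.8}, {"x": 0, "y": 0, "z": 0.1, "wx": 0, "wy": 0, "wz": 0, "gripper": -0.8}, {"x": 0, "y": 0, "z": 0.15, "wx": 0, "wy": 0, "wz": 0, "gripper": -0.8}, {"x": 0, "y": 0, "z": 0.15, "wx": 0, "wy": 0, "wz": 0, "gripper": -0.8}, {"x": 0, "y": 0, "z": 0.2, "wx": 0, "wy": 0, "wz": 0, "gripper": -0.8}, {"x": 0, "y": 0, "z": 0.2, "wx": 0, "wy": 0, "wz": 0, "gripper": -0.8}, {"x": 0, "y": 0, "z": 0.2, "wx": 0, "wy": 0, "wz": 0, "gripper": -0.8}, {"x": 0, "y": 0, "z": 0.2, "wx": 0, "wy": 0, "wz": 0, "gripper": -0.8}, {"x": 0, "y": 0, "z": 0.2, "wx": 0, "wy": 0, "wz": 0, "gripper": -0.8}, {"x": 0, "y": 0, "z": 0.2, "wx": 0, "wy": 0, "wz": 0, "gripper": -0.8}]'

```text
time: 21.8
tcp_pos: [0.5451, -0.3102, 0.0319]
tool_rot: [0.002, 1.0, 0.024, -0.0]
contact_force: [-3.4, 1.7, 13.6]
gripper_width: 0.0229
```

Request:
step_arm --deltas '[{"x": 0, "y": 0, "z": 0, "wx": 0, "wy": 0, "wz": 0, "gripper": -0.4}, {"x": 0, "y": 0, "z": -0.1, "wx": 0, "wy": 0, "wz": 0, "gripper": -0.2}, {"x": 0, "y": 0, "z": -0.1, "wx": 0, "wy": 0, "wz": 0, "gripper": 0.1}, {"x": 0, "y": 0, "z": -0.1, "wx": 0, "wy": 0, "wz": 0, "gripper": 0.1}, {"x": 0, "y": 0, "z": -0.1, "wx": 0, "wy": 0, "wz": 0, "gripper": 0.1}, {"x": 0, "y": 0, "z": -1, "wx": 0, "wy": 0, "wz": 0, "gripper": 0.1}, {"x": 0, "y": 0, "z": -3, "wx": 0, "wy": 0, "wz": 0, "gripper": 0.1}, {"x": 0, "y": 0, "z": -6, "wx": 0, "wy": 0, "wz": 0, "gripper": 0.1}, {"x": 0, "y": 0, "z": -9, "wx": 0, "wy": 0, "wz": 0, "gripper": 0.1}, {"x": 0, "y": 0, "z": -11, "wx": 0, "wy": 0, "wz": 0, "gripper": 0.1}]'

```text
time: 23.05
tcp_pos: [0.5454, -0.31, 0.144]
tool_rot: [0.002, 1.0, 0.024, 0.001]
contact_force: [0.7, 1.4, -0.1]
gripper_width: 0.047
```

```bash
python3 - <<'E'
from h import *
look("d1",{"wrist":(0,0,640,400,1)})
p=cams.camera("wrist")
for n in("white_pot","clay_pot"):
    k=nets.pinpoint(p,n); print(n,tp(np.linalg.inv(frame(.5015,-.3075,.051)),onz(p,k[0]["pixel"],.012)) if k else None)
Rt=Rtool(.058,LEAN)
# mandrel: tray x 83-13/cos-ish ; axis 13 mm over floor
T=frame(*TR); print(trayp(.083-.013,0,.013))
for h in(.10,.05): delta(trayp(.0702,0,h),Rt)
E
```

```text
white_pot [[ 0.04001701 -0.00031897  0.012     ]]
clay_pot [[-0.0438653  -0.00081967  0.012     ]]
[0.60708645 0.04071474 0.04280467]
cm [  9.73 -34.73   1.3 ] rot [ 0.002 -0.21  -0.01 ]
cm [  8.69 -34.74   6.19] rot [ 0.002 -0.21  -0.01 ]
```

View pics/d1_wrist.png

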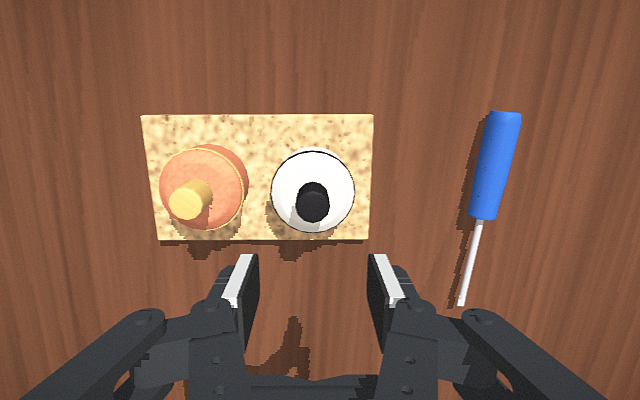

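Request:
step_arm --deltas '[{"x": 1, "y": -5, "z": -2, "wx": 0, "wy": 0, "wz": 0, "gripper": 0.2}, {"x": 2.5, "y": -10.5, "z": -2, "wx": 0, "wy": 0, "wz": 0, "gripper": 0.2}, {"x": 4, "y": -16, "z": -2, "wx": 0, "wy": -0.05, "wz": 0, "gripper": 0.2}, {"x": 5.5, "y": -21.5, "z": -1.5, "wx": 0, "wy": -0.1, "wz": 0, "gripper": 0.2}, {"x": 7, "y": -27, "z": -1, "wx": 0, "wy": -0.15, "wz": 0, "gripper": 0.2}, {"x": 8.5, "y": -32, "z": 0, "wx": 0, "wy": -0.21, "wz": -0.01, "gripper": 0.2}, {"x": 9.7, "y": -34.7, "z": 1.2, "wx": 0.002, "wy": -0.21, "wz": -0.01, "gripper": 0.2}, {"x": 9.7, "y": -34.7, "z": 1.2, "wx": 0.002, "wy": -0.21, "wz": -0.01, "gripper": 0.2}, {"x": 9.7, "y": -34.7, "z": 1.2, "wx": 0.002, "wy": -0.21, "wz": -0.01, "gripper": 0.2}, {"x": 9.7, "y": -34.7, "z": 1.2, "wx": 0.002, "wy": -0.21, "wz": -0.01, "gripper": 0.2}]'

```text
time: 24.5
tcp_pos: [0.6251, 0.0403, 0.1292]
tool_rot: [0.003, 0.994, 0.028, -0.105]
contact_force: [-0.0, 0.4, -0.8]
gripper_width: 0.0515
```

```bash
python3 - <<'E'
from h import *
p=cams.camera("wrist"); Rt=Rtool(.058,LEAN)
im=p["img"][:,:,::-1].copy(); draw(im,p,frame(*TR),tray_pts(),(255,0,255))
for x in(.0572,.0832):
    q=proj(p,np.array([trayp(x,-.095,.013),trayp(x,.095,.013)])); cv2.line(im,*[tuple(int(v) for v in k) for k in q],(0,255,255),1)
cv2.imwrite("pics/d2.png",im); save(p,"d2r")
for h in (.0,-.02,-.018): delta(trayp(.0702,0,h),Rt)
E
```

```text
cm [ 0.06 -0.13 10.13] rot [ 0.    -0.    -0.001]
cm [ 0.06 -0.14 12.13] rot [ 0.    -0.    -0.001]
cm [ 0.06 -0.14 11.93] rot [ 0.    -0.    -0.001]
```

View pics/d2.png

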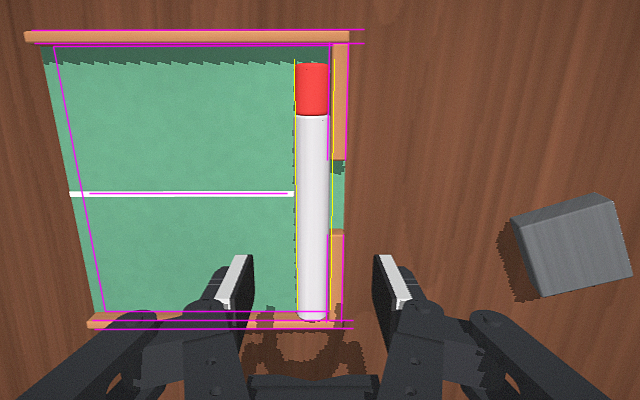

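Request:
step_arm --deltas '[{"x": 0.1, "y": -0.1, "z": 3, "wx": 0, "wy": 0, "wz": 0, "gripper": 0.2}, {"x": 0.1, "y": -0.1, "z": 6, "wx": 0, "wy": 0, "wz": 0, "gripper": 0.2}, {"x": 0.1, "y": -0.1, "z": 9, "wx": 0, "wy": 0, "wz": 0, "gripper": 0.2}, {"x": 0.1, "y": -0.1, "z": 10.5, "wx": 0, "wy": 0, "wz": 0, "gripper": 0.2}, {"x": 0.1, "y": -0.1, "z": 11, "wx": 0, "wy": 0, "wz": 0, "gripper": 0.2}, {"x": 0.1, "y": -0.1, "z": 11.3, "wx": 0, "wy": 0, "wz": 0, "gripper": 0.2}, {"x": 0.1, "y": -0.1, "z": 11.6, "wx": 0, "wy": 0, "wz": 0, "gripper": 0.2}, {"x": 0.1, "y": -0.1, "z": 11.8, "wx": 0, "wy": 0, "wz": 0, "gripper": 0.2}, {"x": 0.1, "y": -0.1, "z": 11.8, "wx": 0, "wy": 0, "wz": 0, "gripper": 0.2}, {"x": 0.1, "y": -0.1, "z": 11.8, "wx": 0, "wy": 0, "wz": 0, "gripper": 0.2}]'

```text
time: 25.8
tcp_pos: [0.6015, 0.04, 0.0137]
tool_rot: [0.003, 0.994, 0.028, -0.105]
contact_force: [0.4, 0.3, 0.3]
gripper_width: 0.0515
```

```bash
python3 - <<'E'
from h import *
look("d3",{"wrist":(0,0,640,400,1),"side":(220,130,380,250,4)})
E
```

```text
(no output)
```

View pics/d3_wrist.png

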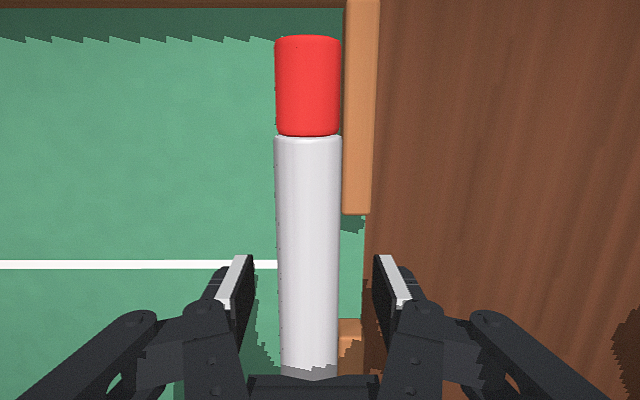

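View pics/d3_side.png

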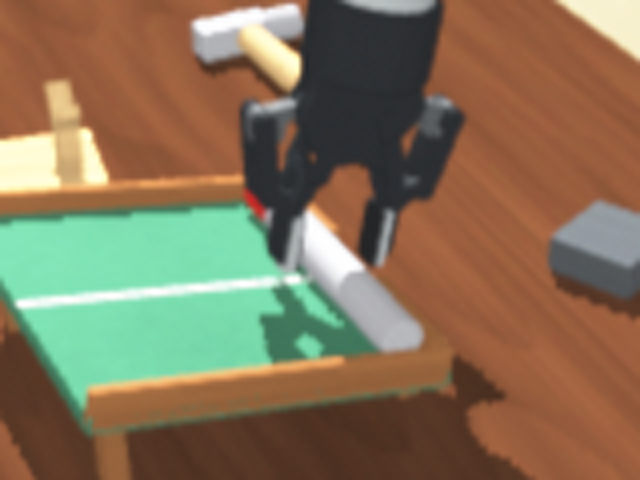

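Request:
step_arm --deltas '[{"x": 0, "y": 0, "z": 0, "wx": 0, "wy": 0, "wz": 0, "gripper": 0}, {"x": 0, "y": 0, "z": 0, "wx": 0, "wy": 0, "wz": 0, "gripper": -0.2}, {"x": 0, "y": 0, "z": 0, "wx": 0, "wy": 0, "wz": 0, "gripper": -0.4}, {"x": 0, "y": 0, "z": 0, "wx": 0, "wy": 0, "wz": 0, "gripper": -0.7}, {"x": 0, "y": 0, "z": 0, "wx": 0, "wy": 0, "wz": 0, "gripper": -0.8}, {"x": 0, "y": 0, "z": 0, "wx": 0, "wy": 0, "wz": 0, "gripper": -0.8}, {"x": 0, "y": 0, "z": 0, "wx": 0, "wy": 0, "wz": 0, "gripper": -0.8}, {"x": 0, "y": 0, "z": 0, "wx": 0, "wy": 0, "wz": 0, "gripper": -0.8}, {"x": 0, "y": 0, "z": 0, "wx": 0, "wy": 0, "wz": 0, "gripper": -0.8}, {"x": 0, "y": 0, "z": 0, "wx": 0, "wy": 0, "wz": 0, "gripper": -0.8}]' --newtons 80

```text
time: 27.15
tcp_pos: [0.5997, 0.0399, 0.0144]
tool_rot: [0.003, 0.994, 0.028, -0.107]
contact_force: [-14.0, -0.2, 17.9]
gripper_width: 0.0232
```

```bash
python3 - <<'E'
from h import *
look("d4",{"wrist":(0,0,640,400,1),"side":(220,130,380,250,4)})
t,R0=tool()
delta(t+[-.02,0,.16],Rtool(.058))
E
```

```text
cm [ -5.35  -0.1  -15.21] rot [ 0.001  0.214 -0.001]
```

View pics/d4_wrist.png

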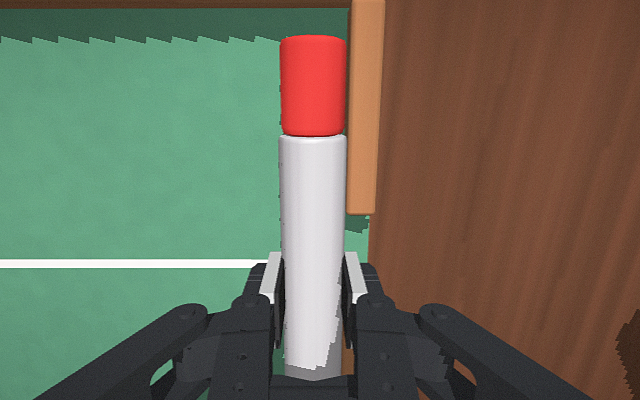

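View pics/d4_side.png

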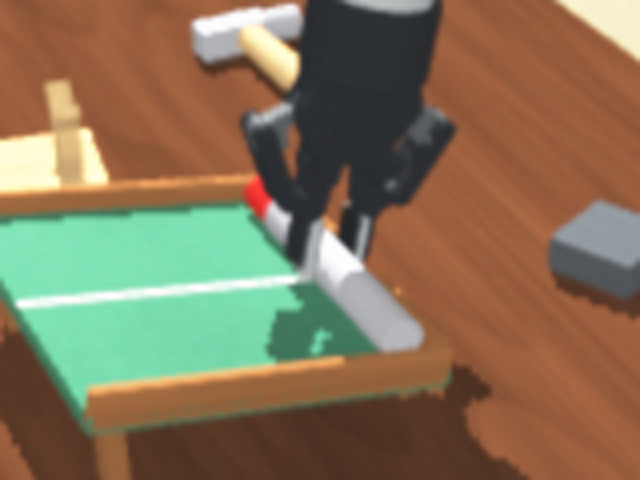

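Request:
step_arm --deltas '[{"x": 0, "y": 0, "z": 0, "wx": 0, "wy": 0, "wz": 0, "gripper": -0.2}, {"x": 0, "y": 0, "z": 0, "wx": 0, "wy": 0, "wz": 0, "gripper": -0.1}, {"x": 0, "y": 0, "z": 0.2, "wx": 0, "wy": 0, "wz": 0, "gripper": -0.1}, {"x": 0, "y": 0, "z": 0.4, "wx": 0, "wy": 0, "wz": 0, "gripper": -0.1}, {"x": 0, "y": 0, "z": 0.4, "wx": 0, "wy": 0, "wz": 0, "gripper": -0.1}, {"x": 0, "y": 0, "z": 0.4, "wx": 0, "wy": 0, "wz": 0, "gripper": -0.3}, {"x": 0, "y": 0, "z": 0.4, "wx": 0, "wy": 0, "wz": 0, "gripper": -0.5}, {"x": 0, "y": 0, "z": 0.4, "wx": 0, "wy": 0, "wz": 0, "gripper": -0.7}, {"x": 0, "y": 0, "z": 0.4, "wx": 0, "wy": 0, "wz": 0, "gripper": -0.7}, {"x": 0, "y": 0, "z": 0.4, "wx": 0, "wy": 0, "wz": 0, "gripper": -0.7}]' --newtons 60

```text
time: 28.5
tcp_pos: [0.5988, 0.0398, 0.0108]
tool_rot: [0.003, 0.994, 0.028, -0.107]
contact_force: [-1.5, -0.9, 5.8]
gripper_width: 0.024
```

Request:
step_arm --deltas '[{"x": -0.2, "y": 0, "z": -0.8, "wx": 0, "wy": 0, "wz": 0, "gripper": -0.8}, {"x": -0.5, "y": 0, "z": -2.2, "wx": 0, "wy": 0, "wz": 0, "gripper": -0.8}, {"x": -1.1, "y": 0, "z": -5, "wx": 0, "wy": 0, "wz": 0, "gripper": -0.8}, {"x": -1.8, "y": 0, "z": -8, "wx": 0, "wy": 0.03, "wz": 0, "gripper": -0.8}, {"x": -3, "y": 0, "z": -12, "wx": 0, "wy": 0.1, "wz": 0, "gripper": -0.8}, {"x": -4.5, "y": 0, "z": -15, "wx": 0, "wy": 0.17, "wz": 0, "gripper": -0.8}, {"x": -5.5, "y": 0, "z": -16, "wx": 0, "wy": 0.214, "wz": 0, "gripper": -0.8}, {"x": -5.5, "y": 0, "z": -16, "wx": 0, "wy": 0.214, "wz": 0, "gripper": -0.8}, {"x": -5.5, "y": 0, "z": -16, "wx": 0, "wy": 0.214, "wz": 0, "gripper": -0.8}, {"x": -5.5, "y": 0, "z": -16, "wx": 0, "wy": 0.214, "wz": 0, "gripper": -0.8}]' --newtons 90

```text
time: 29.75
tcp_pos: [0.5791, 0.0389, 0.1781]
tool_rot: [0.0, 1.0, 0.029, -0.001]
contact_force: [-0.1, -0.6, -7.4]
gripper_width: 0.0231
```

```bash
python3 - <<'E'
from h import *
look("e1",{"wrist":(0,0,640,400,1),"side":(180,80,400,250,3)})
delta([.49,.15,.20],Rtool(.058)); print(bot.sense()["q"])
E
```

```text
cm [ -8.26 -11.6   -2.17] rot [ 0.001  0.001 -0.001]
[-0.10114999  0.75143564 -0.04269532  1.50558863  0.03852993  0.88664893
 -0.09964367]
```

View pics/e1_wrist.png

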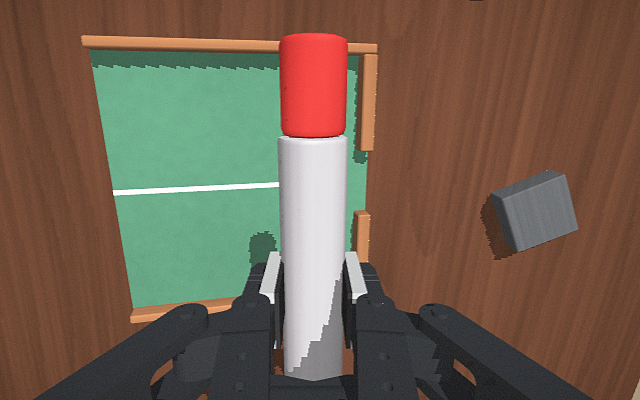

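View pics/e1_side.png

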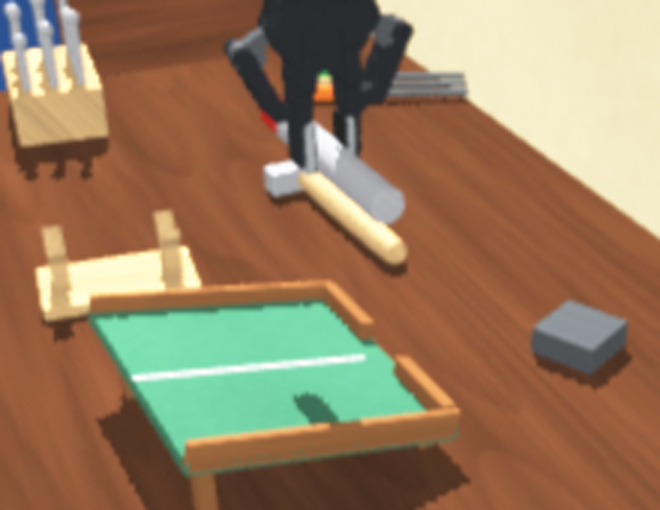

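Request:
step_arm --deltas '[{"x": -0.3, "y": -3, "z": -1, "wx": 0, "wy": 0, "wz": 0, "gripper": -0.8}, {"x": -0.8, "y": -7, "z": -2, "wx": 0, "wy": 0, "wz": 0, "gripper": -0.8}, {"x": -1.2, "y": -10, "z": -3, "wx": 0, "wy": 0, "wz": 0, "gripper": -0.8}, {"x": -1.2, "y": -11.2, "z": -3, "wx": 0, "wy": 0, "wz": 0, "gripper": -0.8}, {"x": -1.2, "y": -11.2, "z": -3, "wx": 0, "wy": 0, "wz": 0, "gripper": -0.8}, {"x": -1.2, "y": -11.2, "z": -3, "wx": 0, "wy": 0, "wz": 0, "gripper": -0.8}, {"x": -1.2, "y": -11.2, "z": -3, "wx": 0, "wy": 0, "wz": 0, "gripper": -0.8}, {"x": -1.2, "y": -11.2, "z": -3, "wx": 0, "wy": 0, "wz": 0, "gripper": -0.8}, {"x": -1.2, "y": -11.2, "z": -3, "wx": 0, "wy": 0, "wz": 0, "gripper": -0.8}, {"x": -1.2, "y": -11.2, "z": -3, "wx": 0, "wy": 0, "wz": 0, "gripper": -0.8}]'

```text
time: 31.1
tcp_pos: [0.5608, 0.15, 0.2082]
tool_rot: [0.0, 1.0, 0.029, -0.001]
contact_force: [0.3, 0.1, -7.1]
gripper_width: 0.0231
```

```bash
python3 - <<'E'
from h import *
p=cams.camera("wrist"); im=p["img"][:,:,::-1].copy()
im=cv2.resize(im[0:300,60:360],None,fx=2,fy=2,interpolation=cv2.INTER_CUBIC)
draw(im,p,frame(*CR),box_pts(.07,.04,.012),(255,0,255),2,(60,0)); cv2.imwrite("pics/e2.png",im); save(p,"e2r")
E
```

```text
(no output)
```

View pics/e2.png

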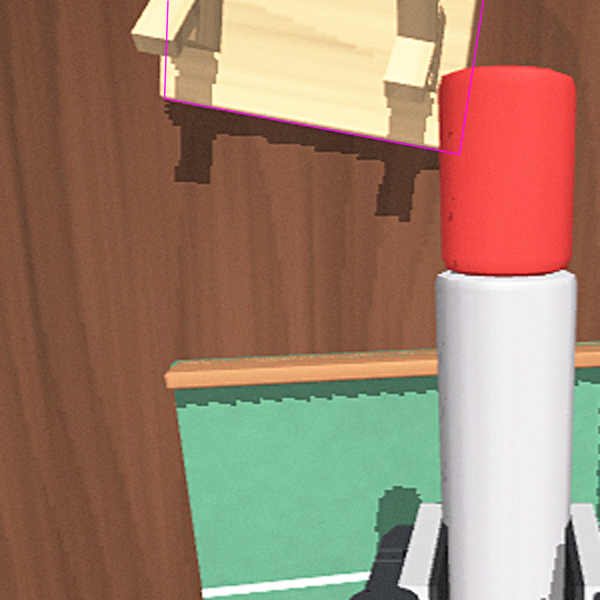

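View pics/e2r.png

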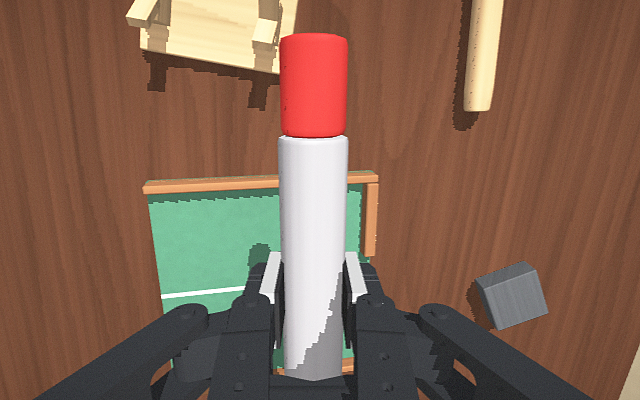

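```bash
python3 - <<'E'
from h import *
t=np.array([.5988,.0398,.0108]); q=[.003,.994,.028,-.107]; Rg=R.from_quat([q[1],q[2],q[3],q[0]]).as_matrix()
o=Rg.T@(trayp(.0702,0,.013)-t); print("mandrel in tool",o)
yaw=CR[2]+np.pi/2; Rt=Rtool(yaw)
c=np.array([CR[0],CR[1],.060])
for up in(.10,.02,.0): delta(c+[0,0,up]-Rt@[0,o[1],o[2]],Rt)
E
```

```text
mandrel in tool [ 0.00152718 -0.00044807 -0.03304411]
cm [ -8.36 -14.2    8.12] rot [-0.     0.002 -1.394]
cm [ -8.35 -14.21  16.12] rot [-0.     0.002 -1.394]
cm [ -8.34 -14.21  18.12] rot [-0.     0.002 -1.394]
```

Request:
step_arm --deltas '[{"x": -1, "y": -2, "z": 0, "wx": 0, "wy": 0, "wz": -0.16, "gripper": -0.8}, {"x": -2, "y": -4, "z": 0, "wx": 0, "wy": 0, "wz": -0.32, "gripper": -0.8}, {"x": -3, "y": -6, "z": 0, "wx": 0, "wy": 0, "wz": -0.48, "gripper": -0.8}, {"x": -4, "y": -8, "z": 0.5, "wx": 0, "wy": 0, "wz": -0.64, "gripper": -0.8}, {"x": -5, "y": -10, "z": 1, "wx": 0, "wy": 0, "wz": -0.8, "gripper": -0.8}, {"x": -6, "y": -11.5, "z": 2, "wx": 0, "wy": 0, "wz": -0.96, "gripper": -0.8}, {"x": -7, "y": -13, "z": 3.5, "wx": 0, "wy": 0, "wz": -1.12, "gripper": -0.8}, {"x": -8, "y": -14, "z": 5, "wx": 0, "wy": 0, "wz": -1.28, "gripper": -0.8}, {"x": -8.4, "y": -14.2, "z": 7, "wx": 0, "wy": 0, "wz": -1.394, "gripper": -0.8}, {"x": -8.4, "y": -14.2, "z": 8.1, "wx": 0, "wy": 0, "wz": -1.394, "gripper": -0.8}]'

```text
time: 32.4
tcp_pos: [0.4685, 0.2867, 0.1265]
tool_rot: [-0.0, 0.748, 0.663, -0.001]
contact_force: [-0.3, -0.6, -8.3]
gripper_width: 0.0233
```

```bash
python3 - <<'E'
from h import *
o=[0,-.0004,-.033]; Rt=Rtool(CR[2]+np.pi/2); c=np.array([CR[0],CR[1],.060])
for up in(.03,.003,-.001): delta(c+[0,0,up]-Rt@o,Rt)
t,R0=tool(); m=t+R0@o
p=cams.camera("wrist"); im=p["img"][:,:,::-1].copy(); draw(im,p,frame(*CR),box_pts(.07,.04,.012),(255,0,255)); 
for x in(-.058,-.042,.042,.058): draw(im,p,frame(*CR),[[[x,-.0225,.066],[x,.0225,.066]]],(0,255,0))
cv2.imwrite("pics/f1.png",im)
s=cams.camera("scene"); im=cv2.resize(s["img"][90:200,370:500,::-1],None,fx=5,fy=5,interpolation=cv2.INTER_CUBIC)
for x in(-.058,-.042,.042,.058): draw(im,s,frame(*CR),[[[x,-.0225,.066],[x,.0225,.066]]],(0,255,0),5,(370,90))
draw(im,s,frame(*CR),box_pts(.07,.04,.012),(255,0,255),5,(370,90)); cv2.imwrite("pics/f1s.png",im)
E
```

```text
cm [0.04 0.06 6.95] rot [-0.002  0.001 -0.   ]
cm [0.04 0.07 9.65] rot [-0.002  0.001 -0.   ]
cm [ 0.04  0.07 10.05] rot [-0.002  0.001 -0.   ]
```

View pics/f1.png

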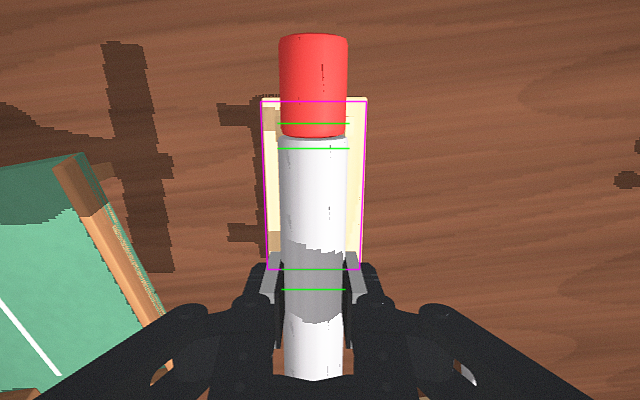

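View pics/f1s.png

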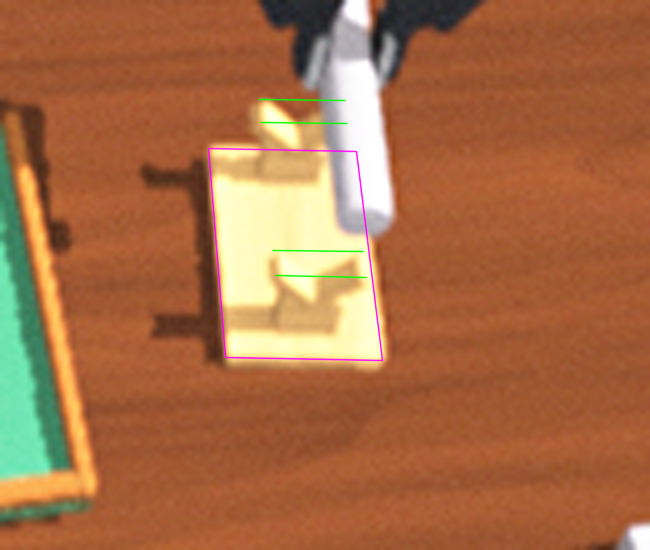

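Request:
step_arm --deltas '[{"x": 0, "y": 0.1, "z": 2, "wx": 0, "wy": 0, "wz": 0, "gripper": -0.8}, {"x": 0, "y": 0.1, "z": 4.5, "wx": 0, "wy": 0, "wz": 0, "gripper": -0.8}, {"x": 0, "y": 0.1, "z": 7, "wx": 0, "wy": 0, "wz": 0, "gripper": -0.8}, {"x": 0, "y": 0.1, "z": 8.2, "wx": 0, "wy": 0, "wz": 0, "gripper": -0.8}, {"x": 0, "y": 0.1, "z": 8.8, "wx": 0, "wy": 0, "wz": 0, "gripper": -0.8}, {"x": 0, "y": 0.1, "z": 9.1, "wx": 0, "wy": 0, "wz": 0, "gripper": -0.8}, {"x": 0, "y": 0.1, "z": 9.3, "wx": 0, "wy": 0, "wz": 0, "gripper": -0.8}, {"x": 0, "y": 0.1, "z": 9.5, "wx": 0, "wy": 0, "wz": 0, "gripper": -0.8}, {"x": 0, "y": 0.1, "z": 9.6, "wx": 0, "wy": 0, "wz": 0, "gripper": -0.8}, {"x": 0, "y": 0.1, "z": 9.6, "wx": 0, "wy": 0, "wz": 0, "gripper": -0.8}]'

```text
time: 33.75
tcp_pos: [0.4696, 0.2861, 0.0305]
tool_rot: [0.0, 0.749, 0.662, -0.001]
contact_force: [1.1, -0.2, -7.6]
gripper_width: 0.0229
```

```bash
python3 - <<'E'
from h import *
look("f2",{"wrist":(0,0,640,400,1),"scene":(370,90,500,200,5),"side":(160,110,300,220,4.5)})
E
```

```text
(no output)
```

View pics/f2_scene.png

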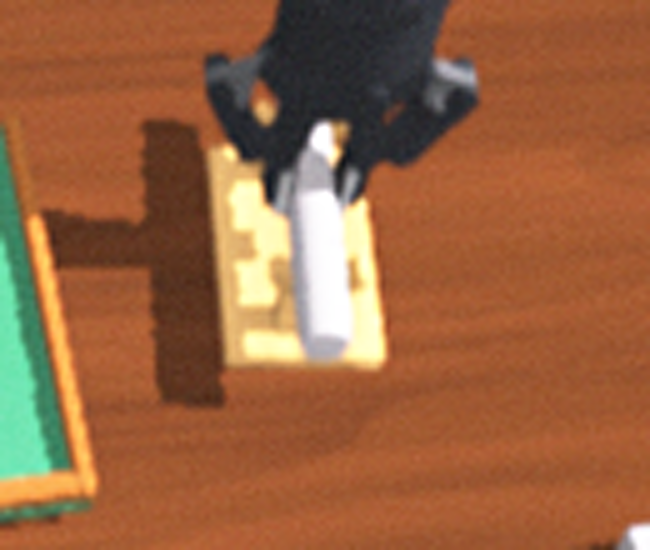

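View pics/f2_wrist.png

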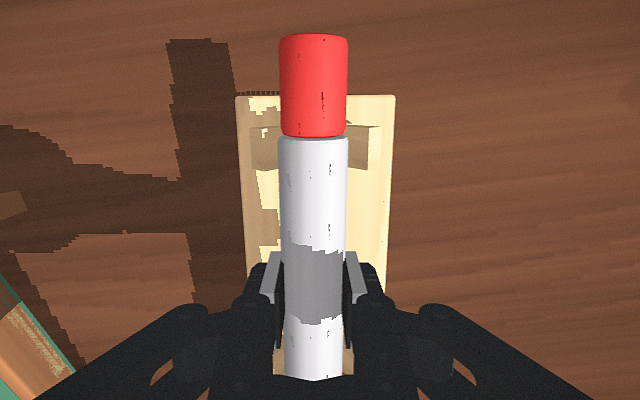

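View pics/f2_side.png

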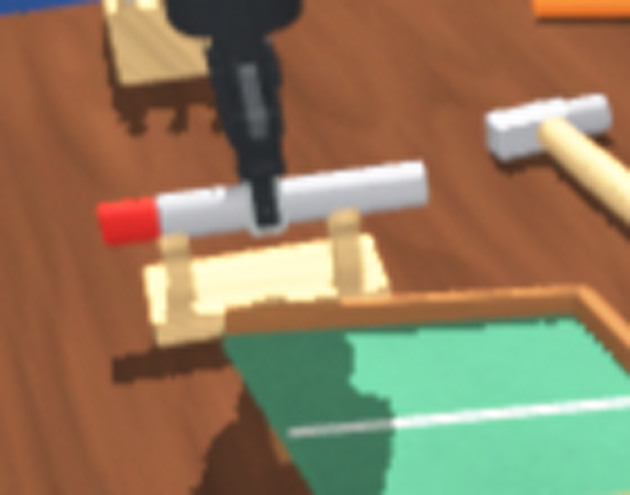

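Request:
step_arm --deltas '[{"x": 0, "y": 0, "z": 0.1, "wx": 0, "wy": 0, "wz": 0, "gripper": -0.8}, {"x": 0, "y": 0, "z": 0.2, "wx": 0, "wy": 0, "wz": 0, "gripper": -0.8}, {"x": 0, "y": 0, "z": 0.25, "wx": 0, "wy": 0, "wz": 0, "gripper": -0.8}, {"x": 0, "y": 0, "z": 0.3, "wx": 0, "wy": 0, "wz": 0, "gripper": -0.8}, {"x": 0, "y": 0, "z": 0.35, "wx": 0, "wy": 0, "wz": 0, "gripper": -0.8}, {"x": 0, "y": 0, "z": 0.4, "wx": 0, "wy": 0, "wz": 0, "gripper": -0.8}, {"x": 0, "y": 0, "z": 0.4, "wx": 0, "wy": 0, "wz": 0, "gripper": -0.8}, {"x": 0, "y": 0, "z": 0.4, "wx": 0, "wy": 0, "wz": 0, "gripper": -0.8}, {"x": 0, "y": 0, "z": 0.4, "wx": 0, "wy": 0, "wz": 0, "gripper": -0.8}, {"x": 0, "y": 0, "z": 0.4, "wx": 0, "wy": 0, "wz": 0, "gripper": -0.8}]'

```text
time: 35.15
tcp_pos: [0.4701, 0.2873, 0.0275]
tool_rot: [-0.0, 0.749, 0.663, 0.0]
contact_force: [-2.5, 4.5, 14.7]
gripper_width: 0.0226
```

Request:
step_arm --deltas '[{"x": 0, "y": 0, "z": 0, "wx": 0, "wy": 0, "wz": 0, "gripper": -0.4}, {"x": 0, "y": 0, "z": 0, "wx": 0, "wy": 0, "wz": 0, "gripper": -0.2}, {"x": 0, "y": 0, "z": 0, "wx": 0, "wy": 0, "wz": 0, "gripper": 0}, {"x": 0, "y": 0, "z": 0, "wx": 0, "wy": 0, "wz": 0, "gripper": 0.2}, {"x": 0, "y": 0, "z": 0, "wx": 0, "wy": 0, "wz": 0, "gripper": 0.2}, {"x": 0, "y": 0, "z": -1, "wx": 0, "wy": 0, "wz": 0, "gripper": 0.2}, {"x": 0, "y": 0, "z": -3, "wx": 0, "wy": 0, "wz": 0, "gripper": 0.2}, {"x": 0, "y": 0, "z": -6, "wx": 0, "wy": 0, "wz": 0, "gripper": 0.2}, {"x": 0, "y": 0, "z": -10, "wx": 0, "wy": 0, "wz": 0, "gripper": 0.2}, {"x": 0, "y": 0, "z": -14, "wx": 0, "wy": 0, "wz": 0, "gripper": 0.2}]'

```text
time: 36.4
tcp_pos: [0.4699, 0.2871, 0.1695]
tool_rot: [-0.0, 0.749, 0.663, 0.0]
contact_force: [0.7, -0.1, 0.2]
gripper_width: 0.0517
```

```bash
python3 - <<'E'
from h import *
look("g1",{"wrist":(0,0,640,400,1),"side":(160,110,300,220,4.5)})
p=cams.camera("wrist"); k=nets.pinpoint(p,"mandrel"); print(k and tp(np.linalg.inv(frame(*CR)),onz(p,k[0]["pixel"],.06)))
Rt=Rtool(.053); b=tp(frame(.5015,-.3075,.051),[.042,-.003,0])[0]
delta([b[0],b[1],.16],Rt); print(bot.sense()["q"])
E
```

```text
[[ 0.00155557 -0.00133425  0.06      ]]
cm [-58.21  14.56   0.78] rot [-0.000e+00 -1.000e-03  1.395e+00]
[-0.3979375   0.74202433 -0.39939789  1.62527596  0.35844623  0.8463515
  0.50582792]
```

View pics/g1_wrist.png

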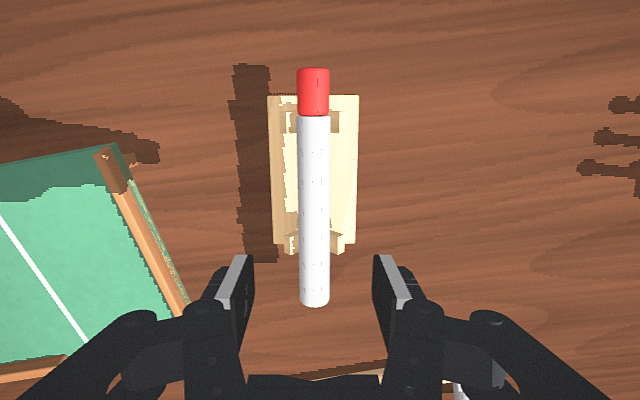

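View pics/g1_side.png

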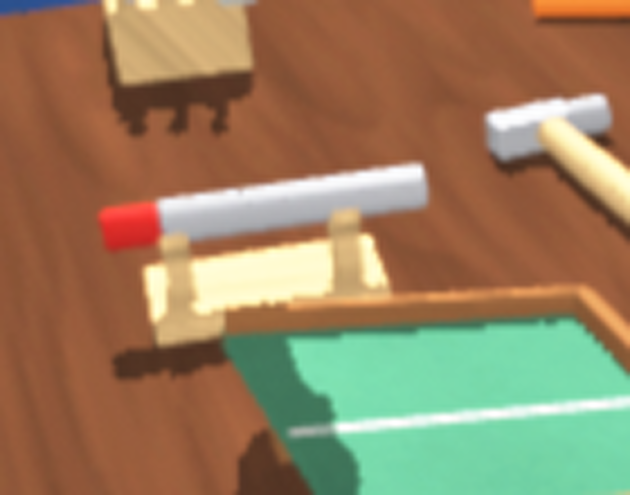

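Request:
step_arm --deltas '[{"x": -4, "y": 1, "z": 0, "wx": 0, "wy": 0, "wz": 0.14, "gripper": 0.2}, {"x": -9, "y": 2.2, "z": 0, "wx": 0, "wy": 0, "wz": 0.3, "gripper": 0.2}, {"x": -14.5, "y": 3.6, "z": 0, "wx": 0, "wy": 0, "wz": 0.45, "gripper": 0.2}, {"x": -20, "y": 5, "z": 0, "wx": 0, "wy": 0, "wz": 0.6, "gripper": 0.2}, {"x": -25.5, "y": 6.4, "z": 0, "wx": 0, "wy": 0, "wz": 0.75, "gripper": 0.2}, {"x": -31, "y": 7.7, "z": 0, "wx": 0, "wy": 0, "wz": 0.9, "gripper": 0.2}, {"x": -36.5, "y": 9.1, "z": 0, "wx": 0, "wy": 0, "wz": 1.05, "gripper": 0.2}, {"x": -42, "y": 10.5, "z": 0.2, "wx": 0, "wy": 0, "wz": 1.2, "gripper": 0.2}, {"x": -47.5, "y": 11.9, "z": 0.5, "wx": 0, "wy": 0, "wz": 1.35, "gripper": 0.2}, {"x": -52.5, "y": 13.1, "z": 0.7, "wx": 0, "wy": 0, "wz": 1.395, "gripper": 0.2}]'

```text
time: 37.85
tcp_pos: [0.5356, -0.2517, 0.1597]
tool_rot: [-0.001, 1.0, 0.025, -0.0]
contact_force: [-0.7, 0.8, -0.2]
gripper_width: 0.0514
```

```bash
python3 - <<'E'
from h import *
Rt=Rtool(.053); b=tp(frame(.5015,-.3075,.051),[.041,-.003,0])[0]
for z in (.144,.033):delta([b[0],b[1],z],Rt)
E
```

```text
cm [0.41 5.7  1.57] rot [-0.001  0.001 -0.003]
cm [ 0.42  5.71 12.67] rot [-0.001  0.001 -0.003]
```

Request:
step_arm --deltas '[{"x": 0.6, "y": 3, "z": 1, "wx": 0, "wy": 0, "wz": 0, "gripper": 0.2}, {"x": 0.6, "y": 5.6, "z": 1.5, "wx": 0, "wy": 0, "wz": 0, "gripper": 0.2}, {"x": 0.6, "y": 5.7, "z": 2, "wx": 0, "wy": 0, "wz": 0, "gripper": 0.2}, {"x": 0.6, "y": 5.7, "z": 4, "wx": 0, "wy": 0, "wz": 0, "gripper": 0.2}, {"x": 0.6, "y": 5.7, "z": 6, "wx": 0, "wy": 0, "wz": 0, "gripper": 0.2}, {"x": 0.6, "y": 5.7, "z": 7, "wx": 0, "wy": 0, "wz": 0, "gripper": 0.2}, {"x": 0.6, "y": 5.7, "z": 7, "wx": 0, "wy": 0, "wz": 0, "gripper": 0.2}, {"x": 0.6, "y": 5.7, "z": 7, "wx": 0, "wy": 0, "wz": 0, "gripper": 0.2}, {"x": 0.6, "y": 5.7, "z": 7, "wx": 0, "wy": 0, "wz": 0, "gripper": 0.2}, {"x": 0.6, "y": 5.7, "z": 7, "wx": 0, "wy": 0, "wz": 0, "gripper": 0.2}]'

```text
time: 39.1
tcp_pos: [0.5445, -0.3084, 0.09]
tool_rot: [-0.0, 1.0, 0.025, -0.0]
contact_force: [-0.4, -0.4, -1.0]
gripper_width: 0.0515
```

```bash
python3 - <<'E'
from h import *
p=cams.camera("wrist"); im=p["img"][:,:,::-1].copy(); th=np.linspace(0,2*np.pi,60)
from scipy.optimize import minimize
t,R0=tool()
for nm,c,col in(("w",t+R0@[0,-.003,0],(0,255,255)),):
  for rr,h in((.032,.012),(.032,.046),(.012,.080)):
    q=proj(p,np.c_[c[0]+rr*np.cos(th),c[1]+rr*np.sin(th),th*0+h]).astype(int); cv2.polylines(im,[q],True,col,1)
cv2.imwrite("pics/h1.png",im); print(t)
E
```

```text
[ 0.54447267 -0.30832165  0.08992124]
```

View pics/h1.png

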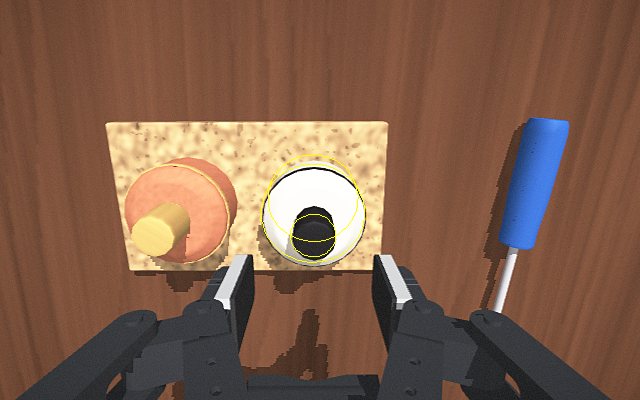

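Request:
step_arm --deltas '[{"x": 0, "y": 0.15, "z": 2, "wx": 0, "wy": 0, "wz": 0, "gripper": 0.2}, {"x": 0, "y": 0.15, "z": 4, "wx": 0, "wy": 0, "wz": 0, "gripper": 0.2}, {"x": 0, "y": 0.15, "z": 5.2, "wx": 0, "wy": 0, "wz": 0, "gripper": 0.2}, {"x": 0, "y": 0.15, "z": 5.7, "wx": 0, "wy": 0, "wz": 0, "gripper": 0.1}, {"x": 0, "y": 0.15, "z": 5.7, "wx": 0, "wy": 0, "wz": 0, "gripper": -0.1}, {"x": 0, "y": 0.15, "z": 5.7, "wx": 0, "wy": 0, "wz": 0, "gripper": -0.3}, {"x": 0, "y": 0.15, "z": 5.7, "wx": 0, "wy": 0, "wz": 0, "gripper": -0.5}, {"x": 0, "y": 0.15, "z": 5.7, "wx": 0, "wy": 0, "wz": 0, "gripper": -0.8}, {"x": 0, "y": 0.15, "z": 5.7, "wx": 0, "wy": 0, "wz": 0, "gripper": -0.8}, {"x": 0, "y": 0.15, "z": 5.7, "wx": 0, "wy": 0, "wz": 0, "gripper": -0.8}]' --newtons 40

```text
time: 40.4
tcp_pos: [0.545, -0.3099, 0.0336]
tool_rot: [-0.0, 1.0, 0.025, 0.0]
contact_force: [1.1, 0.1, 6.4]
gripper_width: 0.0226
```

```bash
python3 - <<'E'
from h import *
t,R0=tool(); h=t[2]-.012; print("h",h)
Rt=Rtool(.058,LEAN)
# pot target at tray (.015,.040)
for up in(.07,.005,0): delta(trayp(.012,.0405,h+up)+Rt@[0,.003,0],Rt)
E
```

```text
h 0.02155896603068565
cm [  3.77 -38.43  -9.82] rot [-0.001 -0.211 -0.008]
cm [  2.41 -38.42  -3.47] rot [-0.001 -0.211 -0.008]
cm [  2.3  -38.41  -2.98] rot [-0.001 -0.211 -0.008]
```

Request:
step_arm --deltas '[{"x": 0, "y": 0, "z": -1.5, "wx": 0, "wy": 0, "wz": 0, "gripper": -0.8}, {"x": 0, "y": 0, "z": -5, "wx": 0, "wy": 0, "wz": 0, "gripper": -0.8}, {"x": 0, "y": -2, "z": -9, "wx": 0, "wy": 0, "wz": 0, "gripper": -0.8}, {"x": 0.6, "y": -8, "z": -11, "wx": 0, "wy": 0, "wz": 0, "gripper": -0.8}, {"x": 1.2, "y": -14, "z": -11, "wx": 0, "wy": -0.03, "wz": 0, "gripper": -0.8}, {"x": 1.8, "y": -20, "z": -11, "wx": 0, "wy": -0.08, "wz": 0, "gripper": -0.8}, {"x": 2.4, "y": -26, "z": -11, "wx": 0, "wy": -0.13, "wz": 0, "gripper": -0.8}, {"x": 3, "y": -31.5, "z": -10.5, "wx": 0, "wy": -0.18, "wz": -0.008, "gripper": -0.8}, {"x": 3.6, "y": -36.5, "z": -10, "wx": 0, "wy": -0.211, "wz": -0.008, "gripper": -0.8}, {"x": 3.8, "y": -38.4, "z": -9.8, "wx": 0, "wy": -0.211, "wz": -0.008, "gripper": -0.8}]'

```text
time: 41.65
tcp_pos: [0.5635, 0.0789, 0.1319]
tool_rot: [0.002, 0.994, 0.031, -0.105]
contact_force: [-0.6, -0.4, -4.0]
gripper_width: 0.0227
```

```bash
python3 - <<'E'
from h import *
p=cams.camera("wrist"); Rt=Rtool(.058,LEAN); h=.0215
im=p["img"][:,:,::-1].copy(); draw(im,p,frame(*TR),tray_pts(),(255,0,255))
t,R0=tool(); pot=t+R0@[0,-.003,h]; th=np.linspace(0,2*np.pi,60)
for rr,hh in((.032,0),(.032,.034),(.012,.068)):
    q=proj(p,np.array([pot+R0@[rr*np.cos(a),rr*np.sin(a),-hh] for a in th])).astype(int); cv2.polylines(im,[q],True,(0,255,255),1)
cv2.imwrite("pics/i1.png",im); print(bot.sense()["contact_force"])
for up in(.01,.003,0): delta(trayp(.012,.0405,h+up)+Rt@[0,.003,0],Rt)
E
```

```text
[-0.94166063  3.97901612 -3.44511319]
cm [-0.03  0.44  5.99] rot [-0.003  0.001  0.005]
cm [-0.03  0.45  6.69] rot [-0.003  0.001  0.005]
cm [-0.03  0.45  6.99] rot [-0.003  0.001  0.005]
```

View pics/i1.png

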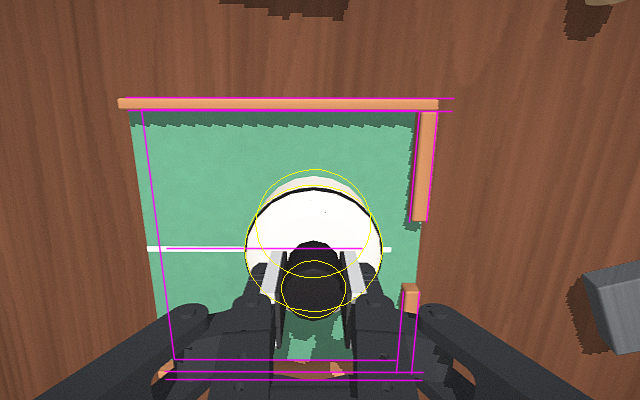

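Request:
step_arm --deltas '[{"x": 0, "y": 0.45, "z": 1.5, "wx": 0, "wy": 0, "wz": 0.005, "gripper": -0.8}, {"x": 0, "y": 0.45, "z": 3.5, "wx": 0, "wy": 0, "wz": 0.005, "gripper": -0.8}, {"x": 0, "y": 0.45, "z": 5.2, "wx": 0, "wy": 0, "wz": 0.005, "gripper": -0.8}, {"x": 0, "y": 0.45, "z": 6, "wx": 0, "wy": 0, "wz": 0.005, "gripper": -0.8}, {"x": 0, "y": 0.45, "z": 6.3, "wx": 0, "wy": 0, "wz": 0.005, "gripper": -0.8}, {"x": 0, "y": 0.45, "z": 6.5, "wx": 0, "wy": 0, "wz": 0.005, "gripper": -0.8}, {"x": 0, "y": 0.45, "z": 6.6, "wx": 0, "wy": 0, "wz": 0.005, "gripper": -0.8}, {"x": 0, "y": 0.45, "z": 6.7, "wx": 0, "wy": 0, "wz": 0.005, "gripper": -0.8}, {"x": 0, "y": 0.45, "z": 6.75, "wx": 0, "wy": 0, "wz": 0.005, "gripper": -0.8}, {"x": 0, "y": 0.45, "z": 6.8, "wx": 0, "wy": 0, "wz": 0.005, "gripper": -0.8}]'

```text
time: 42.95
tcp_pos: [0.5495, 0.0749, 0.0653]
tool_rot: [0.002, 0.994, 0.028, -0.105]
contact_force: [0.3, 0.4, -2.9]
gripper_width: 0.0229
```

Request:
step_arm --deltas '[{"x": 0, "y": 0, "z": 0.05, "wx": 0, "wy": 0, "wz": 0, "gripper": -0.8}, {"x": 0, "y": 0, "z": 0.1, "wx": 0, "wy": 0, "wz": 0, "gripper": -0.8}, {"x": 0, "y": 0, "z": 0.15, "wx": 0, "wy": 0, "wz": 0, "gripper": -0.8}, {"x": 0, "y": 0, "z": 0.2, "wx": 0, "wy": 0, "wz": 0, "gripper": -0.8}, {"x": 0, "y": 0, "z": 0.25, "wx": 0, "wy": 0, "wz": 0, "gripper": -0.8}, {"x": 0, "y": 0, "z": 0.25, "wx": 0, "wy": 0, "wz": 0, "gripper": -0.8}, {"x": 0, "y": 0, "z": 0.25, "wx": 0, "wy": 0, "wz": 0, "gripper": -0.8}, {"x": 0, "y": 0, "z": 0.25, "wx": 0, "wy": 0, "wz": 0, "gripper": -0.8}, {"x": 0, "y": 0, "z": 0.25, "wx": 0, "wy": 0, "wz": 0, "gripper": -0.8}, {"x": 0, "y": 0, "z": 0.25, "wx": 0, "wy": 0, "wz": 0, "gripper": -0.8}]'

```text
time: 44.2
tcp_pos: [0.5492, 0.0749, 0.063]
tool_rot: [0.002, 0.994, 0.028, -0.105]
contact_force: [1.9, 1.0, 5.3]
gripper_width: 0.0226
```

```bash
python3 - <<'E'
from h import *
look("i2",{"wrist":(0,0,640,400,1),"side":(220,110,380,240,4)})
E
```

```text
(no output)
```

View pics/i2_side.png

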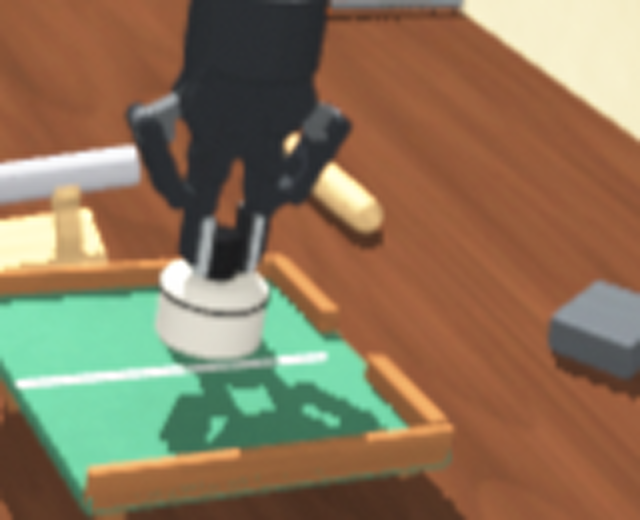

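View pics/i2_wrist.png

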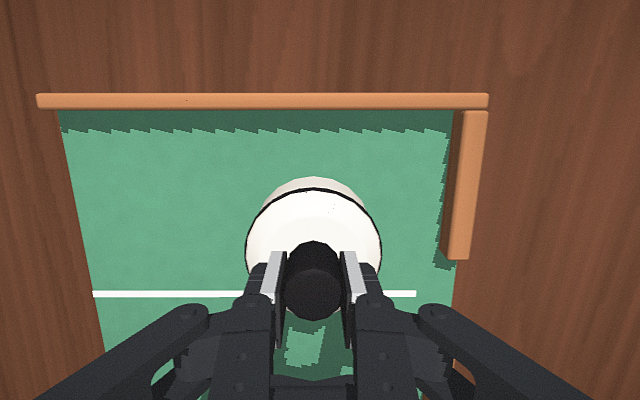

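Request:
step_arm --deltas '[{"x": 0.3, "y": 0, "z": 0, "wx": 0, "wy": 0, "wz": 0, "gripper": -0.8}, {"x": 0.8, "y": 0, "z": 0, "wx": 0, "wy": 0, "wz": 0, "gripper": -0.8}, {"x": 1.3, "y": 0, "z": 0, "wx": 0, "wy": 0, "wz": 0, "gripper": -0.8}, {"x": 1.8, "y": 0, "z": 0, "wx": 0, "wy": 0, "wz": 0, "gripper": -0.8}, {"x": 2.3, "y": 0, "z": 0, "wx": 0, "wy": 0, "wz": 0, "gripper": -0.8}, {"x": 2.7, "y": 0, "z": 0, "wx": 0, "wy": 0, "wz": 0, "gripper": -0.8}, {"x": 3.1, "y": 0, "z": 0, "wx": 0, "wy": 0, "wz": 0, "gripper": -0.8}, {"x": 3.4, "y": 0, "z": 0, "wx": 0, "wy": 0, "wz": 0, "gripper": -0.8}, {"x": 3.6, "y": 0, "z": 0, "wx": 0, "wy": 0, "wz": 0, "gripper": -0.8}, {"x": 3.7, "y": 0, "z": 0, "wx": 0, "wy": 0, "wz": 0, "gripper": -0.8}]'

```text
time: 45.55
tcp_pos: [0.5848, 0.0769, 0.0554]
tool_rot: [0.002, 0.994, 0.028, -0.105]
contact_force: [-2.8, -0.2, 7.9]
gripper_width: 0.0227
```

```bash
python3 - <<'E'
from h import *
look("i3",{"wrist":(0,0,640,400,1),"side":(220,110,380,240,4)})
t,R0=tool(); print(tp(np.linalg.inv(frame(*TR)),t+R0@[0,-.003,.0215]),bot.sense()["contact_force"])
E
```

```text
[[0.04812502 0.04047422 0.03438779]] [-2.42501031  0.07642682  7.60742792]
```

View pics/i3_wrist.png

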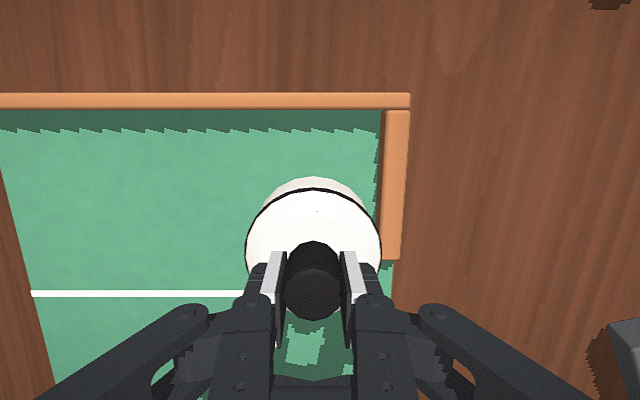

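View pics/i3_side.png

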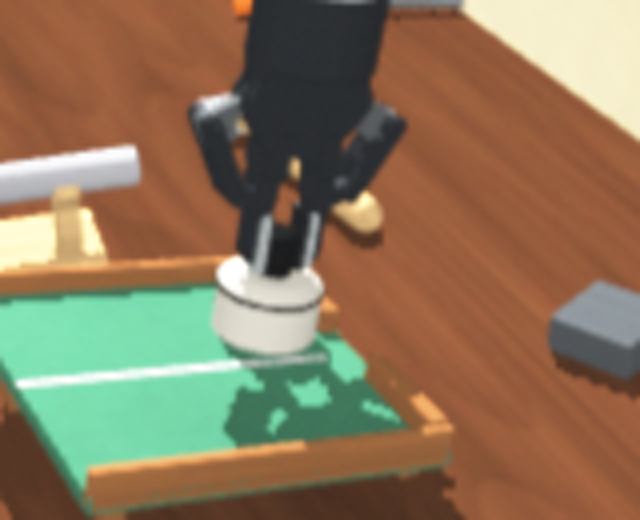

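Request:
step_arm --deltas '[{"x": 0.1, "y": 0, "z": 0, "wx": 0, "wy": 0, "wz": 0, "gripper": -0.8}, {"x": 0.15, "y": 0, "z": 0, "wx": 0, "wy": 0, "wz": 0, "gripper": -0.8}, {"x": 0.2, "y": 0, "z": 0, "wx": 0, "wy": 0, "wz": 0, "gripper": -0.8}, {"x": 0.25, "y": 0, "z": 0, "wx": 0, "wy": 0, "wz": 0, "gripper": -0.8}, {"x": 0.3, "y": 0, "z": 0, "wx": 0, "wy": 0, "wz": 0, "gripper": -0.8}, {"x": 0.35, "y": 0, "z": 0, "wx": 0, "wy": 0, "wz": 0, "gripper": -0.8}, {"x": 0.4, "y": 0, "z": 0, "wx": 0, "wy": 0, "wz": 0, "gripper": -0.8}, {"x": 0.4, "y": 0, "z": 0, "wx": 0, "wy": 0, "wz": 0, "gripper": -0.8}, {"x": 0.4, "y": 0, "z": 0, "wx": 0, "wy": 0, "wz": 0, "gripper": -0.8}, {"x": 0.4, "y": 0, "z": 0, "wx": 0, "wy": 0, "wz": 0, "gripper": -0.8}]'

```text
time: 46.9
tcp_pos: [0.587, 0.0769, 0.0551]
tool_rot: [0.002, 0.994, 0.028, -0.108]
contact_force: [-12.8, -1.0, 18.6]
gripper_width: 0.022
```

Request:
step_arm --deltas '[{"x": 0, "y": 0, "z": 0, "wx": 0, "wy": 0, "wz": 0, "gripper": -0.8}, {"x": 0, "y": 0, "z": 0, "wx": 0, "wy": 0, "wz": 0, "gripper": -0.4}, {"x": 0, "y": 0, "z": -0.1, "wx": 0, "wy": 0, "wz": 0, "gripper": -0.2}, {"x": 0, "y": 0, "z": -0.1, "wx": 0, "wy": 0, "wz": 0, "gripper": 0}, {"x": 0, "y": 0, "z": -0.1, "wx": 0, "wy": 0, "wz": 0, "gripper": 0.2}, {"x": 0, "y": 0, "z": -0.5, "wx": 0, "wy": 0, "wz": 0, "gripper": 0.2}, {"x": 0, "y": 0, "z": -2, "wx": 0, "wy": 0, "wz": 0, "gripper": 0.2}, {"x": 0, "y": 0, "z": -4, "wx": 0, "wy": 0, "wz": 0, "gripper": 0.2}, {"x": 0, "y": 0, "z": -7, "wx": 0, "wy": 0, "wz": 0, "gripper": 0.2}, {"x": 0, "y": 0, "z": -9, "wx": 0, "wy": 0, "wz": 0, "gripper": 0.2}]'

```text
time: 48.15
tcp_pos: [0.607, 0.0779, 0.1454]
tool_rot: [0.002, 0.994, 0.028, -0.107]
contact_force: [-0.4, 0.8, -0.3]
gripper_width: 0.0511
```

```bash
python3 - <<'E'
from h import *
p=cams.camera("wrist"); Rt=Rtool(.058,LEAN)
im=p["img"][:,:,::-1].copy(); draw(im,p,frame(*TR),tray_pts(),(255,0,255)); th=np.linspace(0,2*np.pi,60)
for rr,h in((.032,0),(.032,.034),(.012,.068)):
    q=proj(p,np.array([trayp(.051,.0405,h)+Rt@[rr*np.cos(a),rr*np.sin(a),0] for a in th])).astype(int); cv2.polylines(im,[q],True,(0,255,255),1)
cv2.imwrite("pics/j1.png",im)
look("j1",{"side":(220,110,380,240,4)})
b=tp(frame(.5015,-.3075,.051),[-.042,-.003,0])[0]
for z in (.14,.034):delta([b[0],b[1],z],Rtool(.053))
E
```

```text
cm [-16.51  38.16   4.04] rot [-0.002  0.212  0.004]
cm [-14.28  38.19  14.4 ] rot [-0.002  0.212  0.004]
```

View pics/j1.png

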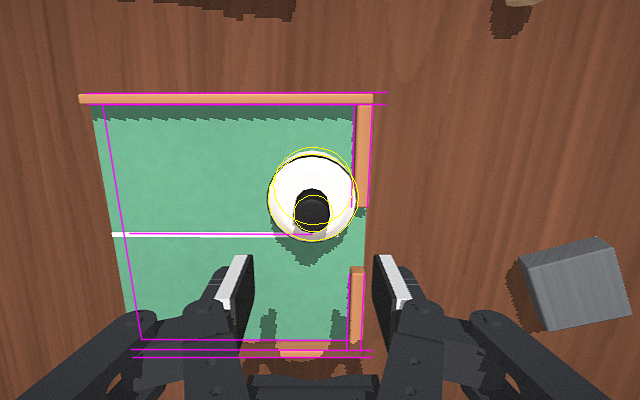

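View pics/j1_side.png

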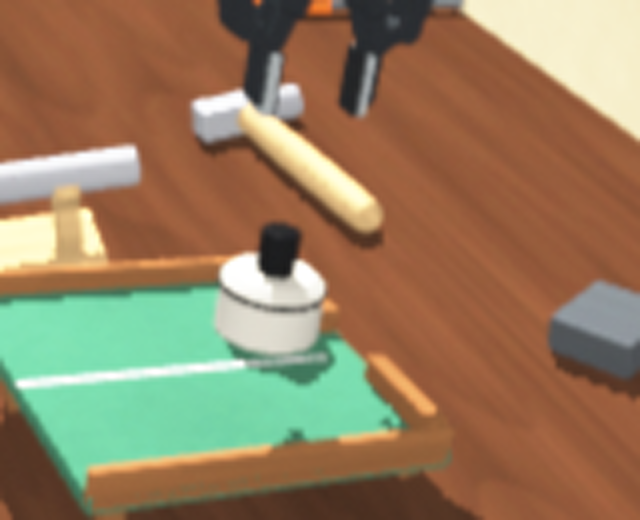

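Request:
step_arm --deltas '[{"x": -2, "y": 4, "z": -1, "wx": 0, "wy": 0.03, "wz": 0, "gripper": 0.2}, {"x": -4, "y": 9, "z": -1, "wx": 0, "wy": 0.06, "wz": 0, "gripper": 0.2}, {"x": -6.3, "y": 14, "z": -0.5, "wx": 0, "wy": 0.1, "wz": 0, "gripper": 0.2}, {"x": -8.5, "y": 19, "z": 0, "wx": 0, "wy": 0.14, "wz": 0, "gripper": 0.2}, {"x": -10.7, "y": 24, "z": 0.5, "wx": 0, "wy": 0.18, "wz": 0, "gripper": 0.2}, {"x": -13, "y": 29, "z": 1.5, "wx": 0, "wy": 0.212, "wz": 0.004, "gripper": 0.2}, {"x": -15, "y": 34, "z": 2.5, "wx": 0, "wy": 0.212, "wz": 0.004, "gripper": 0.2}, {"x": -16.3, "y": 37.5, "z": 4, "wx": 0, "wy": 0.212, "wz": 0.004, "gripper": 0.2}, {"x": -16.2, "y": 38.2, "z": 5.5, "wx": 0, "wy": 0.212, "wz": 0.004, "gripper": 0.2}, {"x": -16.2, "y": 38.2, "z": 5.5, "wx": 0, "wy": 0.212, "wz": 0.004, "gripper": 0.2}]'

```text
time: 49.5
tcp_pos: [0.4594, -0.3125, 0.1243]
tool_rot: [-0.002, 1.0, 0.026, -0.0]
contact_force: [0.4, 0.8, 0.0]
gripper_width: 0.0512
```

```bash
python3 - <<'E'
from h import *
p=cams.camera("wrist"); im=p["img"][:,:,::-1].copy(); th=np.linspace(0,2*np.pi,60)
t,R0=tool(); c=t+R0@[0,-.003,0]
for rr,h in((.032,.012),(.032,.046),(.012,.080)):
    q=proj(p,np.c_[c[0]+rr*np.cos(th),c[1]+rr*np.sin(th),th*0+h]).astype(int); cv2.polylines(im,[q],True,(255,0,255),1)
cv2.imwrite("pics/k1.png",im); print(t)
delta([t[0],t[1],.033],Rtool(.053))
E
```

```text
[ 0.46001377 -0.31197044  0.12493673]
cm [-0.    0.03  9.19] rot [-0.003 -0.     0.001]
```

View pics/k1.png

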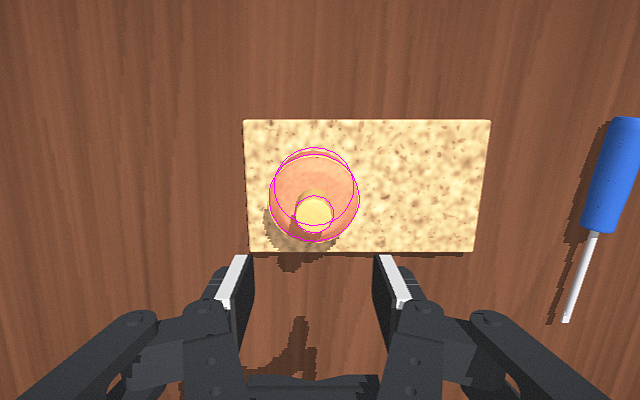

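Aligned to within a pixel, so I'll descend and grip.

Request:
step_arm --deltas '[{"x": 0, "y": 0.05, "z": 3, "wx": 0, "wy": 0, "wz": 0, "gripper": 0.2}, {"x": 0, "y": 0.05, "z": 6, "wx": 0, "wy": 0, "wz": 0, "gripper": 0.2}, {"x": 0, "y": 0.05, "z": 8.2, "wx": 0, "wy": 0, "wz": 0, "gripper": 0.2}, {"x": 0, "y": 0.05, "z": 9.1, "wx": 0, "wy": 0, "wz": 0, "gripper": 0.1}, {"x": 0, "y": 0.05, "z": 9.1, "wx": 0, "wy": 0, "wz": 0, "gripper": -0.1}, {"x": 0, "y": 0.05, "z": 9.1, "wx": 0, "wy": 0, "wz": 0, "gripper": -0.3}, {"x": 0, "y": 0.05, "z": 9.1, "wx": 0, "wy": 0, "wz": 0, "gripper": -0.5}, {"x": 0, "y": 0.05, "z": 9.1, "wx": 0, "wy": 0, "wz": 0, "gripper": -0.8}, {"x": 0, "y": 0.05, "z": 9.1, "wx": 0, "wy": 0, "wz": 0, "gripper": -0.8}, {"x": 0, "y": 0.05, "z": 9.1, "wx": 0, "wy": 0, "wz": 0, "gripper": -0.8}]' --newtons 40

```text
time: 50.8
tcp_pos: [0.4603, -0.3124, 0.0348]
tool_rot: [-0.001, 1.0, 0.027, 0.0]
contact_force: [-2.4, -0.3, 8.1]
gripper_width: 0.0229
```

```bash
python3 - <<'E'
from h import *
t,R0=tool(); h=t[2]-.012; print("h",h)
Rt=Rtool(.058,LEAN)
for up in(.07,0): delta(trayp(.012,-.0405,h+up)+Rt@[0,.003,0],Rt)
E
```

```text
h 0.022788622713319804
cm [ 12.45 -30.12  -9.76] rot [-0.003 -0.211 -0.004]
cm [ 10.98 -30.1   -2.91] rot [-0.003 -0.211 -0.004]
```

Request:
step_arm --deltas '[{"x": 0, "y": 0, "z": -1.5, "wx": 0, "wy": 0, "wz": 0, "gripper": -0.8}, {"x": 0, "y": 0, "z": -5, "wx": 0, "wy": 0, "wz": 0, "gripper": -0.8}, {"x": 1, "y": -2, "z": -9, "wx": 0, "wy": 0, "wz": 0, "gripper": -0.8}, {"x": 3, "y": -7, "z": -11, "wx": 0, "wy": 0, "wz": 0, "gripper": -0.8}, {"x": 5, "y": -12, "z": -11, "wx": 0, "wy": -0.05, "wz": 0, "gripper": -0.8}, {"x": 7, "y": -17, "z": -11, "wx": 0, "wy": -0.1, "wz": 0, "gripper": -0.8}, {"x": 9, "y": -22, "z": -10.5, "wx": 0, "wy": -0.15, "wz": 0, "gripper": -0.8}, {"x": 11, "y": -26.5, "z": -10, "wx": -0.003, "wy": -0.211, "wz": -0.004, "gripper": -0.8}, {"x": 12.4, "y": -29.5, "z": -9.8, "wx": -0.003, "wy": -0.211, "wz": -0.004, "gripper": -0.8}, {"x": 12.4, "y": -30.1, "z": -9.8, "wx": -0.003, "wy": -0.211, "wz": -0.004, "gripper": -0.8}]'

```text
time: 52.05
tcp_pos: [0.5682, -0.0028, 0.1341]
tool_rot: [0.003, 0.994, 0.03, -0.105]
contact_force: [-0.9, -0.4, -3.4]
gripper_width: 0.0227
```

```bash
python3 - <<'E'
from h import *
p=cams.camera("wrist"); Rt=Rtool(.058,LEAN); h=.0225
im=p["img"][:,:,::-1].copy(); draw(im,p,frame(*TR),tray_pts(),(255,0,255))
t,R0=tool(); pot=t+R0@[0,-.003,h]; th=np.linspace(0,2*np.pi,60)
for rr,hh in((.032,0),(.032,.034),(.012,.068)):
    q=proj(p,np.array([pot+R0@[rr*np.cos(a),rr*np.sin(a),-hh] for a in th])).astype(int); cv2.polylines(im,[q],True,(0,255,255),1)
cv2.imwrite("pics/l1.png",im); print(bot.sense()["contact_force"])
for up in(.003,0): delta(trayp(.012,-.0405,h+up)+Rt@[0,.003,0],Rt)
E
```

```text
[-0.75336847  0.8657678  -2.41035457]
cm [0.06 0.15 6.83] rot [-0.    -0.     0.002]
cm [0.06 0.15 7.13] rot [-0.    -0.     0.002]
```

View pics/l1.png

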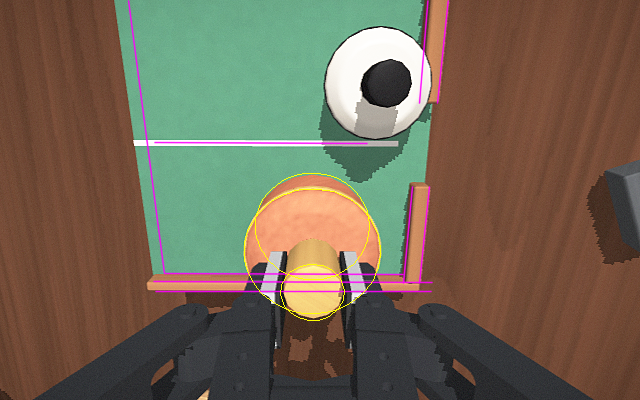

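Request:
step_arm --deltas '[{"x": 0, "y": 0.15, "z": 1.5, "wx": 0, "wy": 0, "wz": 0, "gripper": -0.8}, {"x": 0, "y": 0.15, "z": 3.5, "wx": 0, "wy": 0, "wz": 0, "gripper": -0.8}, {"x": 0, "y": 0.15, "z": 5.2, "wx": 0, "wy": 0, "wz": 0, "gripper": -0.8}, {"x": 0, "y": 0.15, "z": 6, "wx": 0, "wy": 0, "wz": 0, "gripper": -0.8}, {"x": 0, "y": 0.15, "z": 6.4, "wx": 0, "wy": 0, "wz": 0, "gripper": -0.8}, {"x": 0, "y": 0.15, "z": 6.6, "wx": 0, "wy": 0, "wz": 0, "gripper": -0.8}, {"x": 0, "y": 0.15, "z": 6.7, "wx": 0, "wy": 0, "wz": 0, "gripper": -0.8}, {"x": 0, "y": 0.15, "z": 6.8, "wx": 0, "wy": 0, "wz": 0, "gripper": -0.8}, {"x": 0, "y": 0.15, "z": 6.9, "wx": 0, "wy": 0, "wz": 0, "gripper": -0.8}, {"x": 0, "y": 0.15, "z": 6.9, "wx": 0, "wy": 0, "wz": 0, "gripper": -0.8}]'

```text
time: 53.35
tcp_pos: [0.5536, -0.006, 0.0668]
tool_rot: [0.003, 0.994, 0.03, -0.105]
contact_force: [-0.7, -0.4, -3.2]
gripper_width: 0.0224
```

Request:
step_arm --deltas '[{"x": 0, "y": 0, "z": 0.05, "wx": 0, "wy": 0, "wz": 0, "gripper": -0.8}, {"x": 0, "y": 0, "z": 0.1, "wx": 0, "wy": 0, "wz": 0, "gripper": -0.8}, {"x": 0, "y": 0, "z": 0.15, "wx": 0, "wy": 0, "wz": 0, "gripper": -0.8}, {"x": 0, "y": 0, "z": 0.2, "wx": 0, "wy": 0, "wz": 0, "gripper": -0.8}, {"x": 0, "y": 0, "z": 0.25, "wx": 0, "wy": 0, "wz": 0, "gripper": -0.8}, {"x": 0, "y": 0, "z": 0.25, "wx": 0, "wy": 0, "wz": 0, "gripper": -0.8}, {"x": 0, "y": 0, "z": 0.25, "wx": 0, "wy": 0, "wz": 0, "gripper": -0.8}, {"x": 0, "y": 0, "z": 0.25, "wx": 0, "wy": 0, "wz": 0, "gripper": -0.8}, {"x": 0, "y": 0, "z": 0.25, "wx": 0, "wy": 0, "wz": 0, "gripper": -0.8}, {"x": 0, "y": 0, "z": 0.25, "wx": 0, "wy": 0, "wz": 0, "gripper": -0.8}]'

```text
time: 54.6
tcp_pos: [0.5531, -0.0061, 0.0646]
tool_rot: [0.003, 0.994, 0.03, -0.104]
contact_force: [-1.4, 0.2, 5.0]
gripper_width: 0.0227
```

In contact with about 8 N, so I'll slide it down the lane.

Request:
step_arm --deltas '[{"x": 0.3, "y": 0, "z": 0, "wx": 0, "wy": 0, "wz": 0, "gripper": -0.8}, {"x": 0.8, "y": 0, "z": 0, "wx": 0, "wy": 0, "wz": 0, "gripper": -0.8}, {"x": 1.3, "y": 0, "z": 0, "wx": 0, "wy": 0, "wz": 0, "gripper": -0.8}, {"x": 1.8, "y": 0, "z": 0, "wx": 0, "wy": 0, "wz": 0, "gripper": -0.8}, {"x": 2.3, "y": 0, "z": 0, "wx": 0, "wy": 0, "wz": 0, "gripper": -0.8}, {"x": 2.7, "y": 0, "z": 0, "wx": 0, "wy": 0, "wz": 0, "gripper": -0.8}, {"x": 3.1, "y": 0, "z": 0, "wx": 0, "wy": 0, "wz": 0, "gripper": -0.8}, {"x": 3.4, "y": 0, "z": 0, "wx": 0, "wy": 0, "wz": 0, "gripper": -0.8}, {"x": 3.6, "y": 0, "z": 0, "wx": 0, "wy": 0, "wz": 0, "gripper": -0.8}, {"x": 3.7, "y": 0, "z": 0, "wx": 0, "wy": 0, "wz": 0, "gripper": -0.8}]'

```text
time: 55.85
tcp_pos: [0.5894, -0.0039, 0.0569]
tool_rot: [0.003, 0.994, 0.03, -0.105]
contact_force: [-2.8, -0.4, 5.2]
gripper_width: 0.0231
```

Request:
step_arm --deltas '[{"x": 0.1, "y": 0, "z": 0, "wx": 0, "wy": 0, "wz": 0, "gripper": -0.8}, {"x": 0.15, "y": 0, "z": 0, "wx": 0, "wy": 0, "wz": 0, "gripper": -0.8}, {"x": 0.2, "y": 0, "z": 0, "wx": 0, "wy": 0, "wz": 0, "gripper": -0.8}, {"x": 0.25, "y": 0, "z": 0, "wx": 0, "wy": 0, "wz": 0, "gripper": -0.8}, {"x": 0.3, "y": 0, "z": 0, "wx": 0, "wy": 0, "wz": 0, "gripper": -0.8}, {"x": 0.35, "y": 0, "z": 0, "wx": 0, "wy": 0, "wz": 0, "gripper": -0.8}, {"x": 0.4, "y": 0, "z": 0, "wx": 0, "wy": 0, "wz": 0, "gripper": -0.8}, {"x": 0.4, "y": 0, "z": 0, "wx": 0, "wy": 0, "wz": 0, "gripper": -0.8}, {"x": 0.4, "y": 0, "z": 0, "wx": 0, "wy": 0, "wz": 0, "gripper": -0.8}, {"x": 0.4, "y": 0, "z": 0, "wx": 0, "wy": 0, "wz": 0, "gripper": -0.8}]'

```text
time: 57.1
tcp_pos: [0.5925, -0.0037, 0.0564]
tool_rot: [0.003, 0.994, 0.03, -0.106]
contact_force: [-8.1, -0.4, 14.0]
gripper_width: 0.0224
```

```bash
python3 - <<'E'
from h import *
look("m1",{"wrist":(0,0,640,400,1)})
t,R0=tool(); print(tp(np.linalg.inv(frame(*TR)),t+R0@[0,-.003,.0225]),bot.sense()["contact_force"])
E
```

```text
[[ 0.05085906 -0.04047114  0.03436998]] [-8.32418375 -0.14917572 12.01075246]
```

View pics/m1_wrist.png

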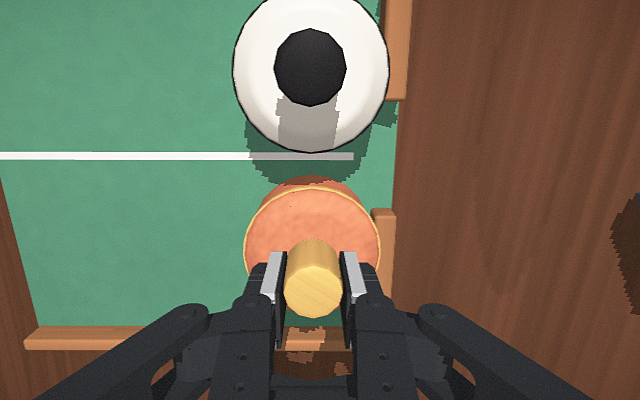

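Request:
step_arm --deltas '[{"x": 0.1, "y": 0, "z": 0, "wx": 0, "wy": 0, "wz": 0, "gripper": -0.8}, {"x": 0.1, "y": 0, "z": 0, "wx": 0, "wy": 0, "wz": 0, "gripper": -0.4}, {"x": 0, "y": 0, "z": -0.1, "wx": 0, "wy": 0, "wz": 0, "gripper": -0.2}, {"x": 0, "y": 0, "z": -0.1, "wx": 0, "wy": 0, "wz": 0, "gripper": 0}, {"x": 0, "y": 0, "z": -0.1, "wx": 0, "wy": 0, "wz": 0, "gripper": 0.2}, {"x": 0, "y": 0, "z": -0.5, "wx": 0, "wy": 0, "wz": 0, "gripper": 0.2}, {"x": 0, "y": 0, "z": -2, "wx": 0, "wy": 0, "wz": 0, "gripper": 0.2}, {"x": 0, "y": 0, "z": -4, "wx": 0, "wy": 0, "wz": 0, "gripper": 0.2}, {"x": 0, "y": 0, "z": -7, "wx": 0, "wy": 0, "wz": 0, "gripper": 0.2}, {"x": 0, "y": 0, "z": -11, "wx": 0, "wy": 0, "wz": 0, "gripper": 0.2}]'

```text
time: 58.4
tcp_pos: [0.6157, -0.0023, 0.1657]
tool_rot: [0.003, 0.994, 0.03, -0.106]
contact_force: [0.9, -0.0, 0.5]
gripper_width: 0.0513
```

```bash
python3 - <<'E'
from h import *
p=cams.camera("wrist"); Rt=Rtool(.058,LEAN)
im=p["img"][:,:,::-1].copy(); draw(im,p,frame(*TR),tray_pts(),(255,0,255)); th=np.linspace(0,2*np.pi,60)
for y in(-.0405,.0405):
  for rr,h in((.032,0),(.032,.034),(.012,.068)):
    q=proj(p,np.array([trayp(.051,y,h)+Rt@[rr*np.cos(a),rr*np.sin(a),0] for a in th])).astype(int); cv2.polylines(im,[q],True,(0,255,255),1)
cv2.imwrite("pics/n1.png",im); look("n1",{"side":(150,100,400,260,3),"scene":(160,90,520,290,2.2)})
E
```

```text
(no output)
```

View pics/n1.png

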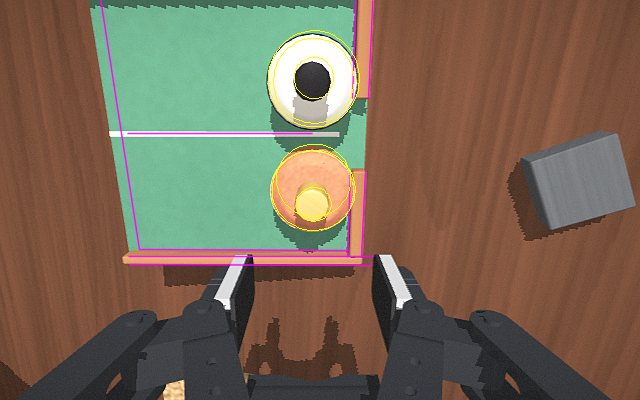

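View pics/n1_side.png

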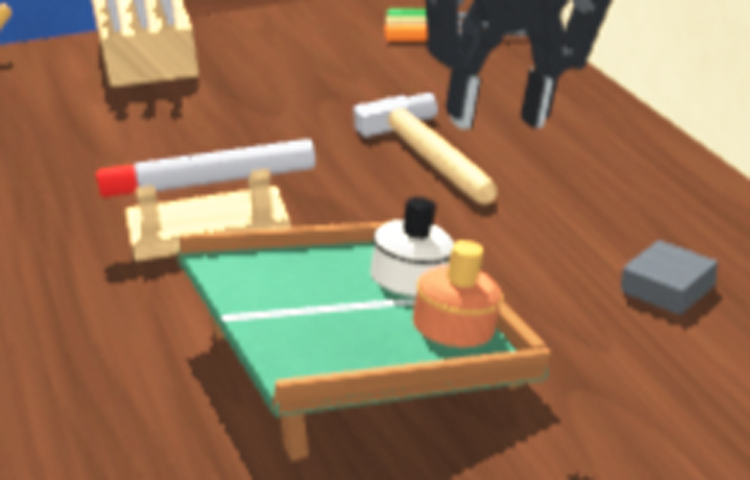

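View pics/n1_scene.png

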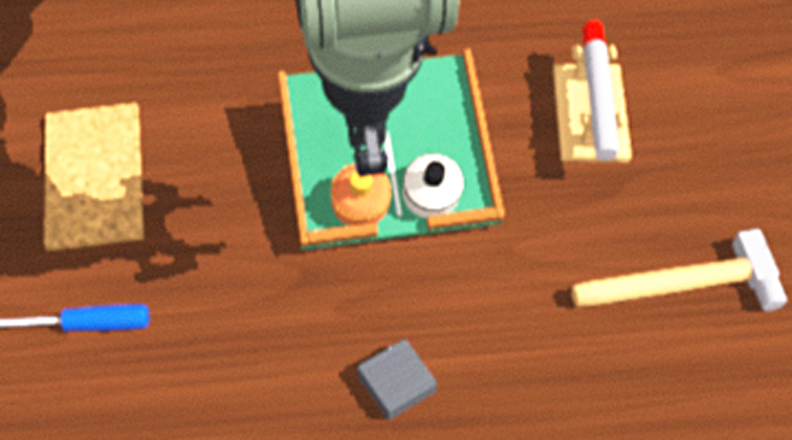

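```bash
python3 - <<'E'
from plant import bot,job_done
print(bot.sense()["contact_force"]); print(job_done())
E
```

```text
[-0.55763272  0.23398106 -0.40612401]
the job is handed in; nothing more can be done
None
```

I carried out the whole task in the required order and handed it in at about 58.5 s of the 144 s. `job_done()` gives no verdict, so I can't confirm a pass.

**What I did:** I stood the clay and white pots on the cork board and laid the mandrel in the V cradle. Then I brought back the white pot and after it the clay pot. Each was set down at about x = 12 mm in its own lane and slid down to the stop.

**Last checks:**
- **Pots:** In the wrist view both stand at about x = 50–51 mm in the tray, y about ±40 mm. Contact force rose at the end of each slide, which fits touching the stop. Both moved about 32–33 mm down the slope from where they started.
- **Mandrel:** It lies in both V rests. I measured it about 1.5 mm off the middle lengthwise and 1.3 mm sideways.
- **Tools and arm:** The tools show no visible movement. The gripper is clear, with about 0 N on it.

**What disagreed:**
- **Fingertips:** They really sit about 25–30 mm behind the reported TCP, not 14 mm ahead of it as described. The first close on the clay knob met only air, so I re-measured from the pictures and used the measured offset from then on.
- **Tray position:** My fit of its x is uncertain by about 3 mm. The allowed range for the pots is 44–60 mm, so both still fall inside it.

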